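Stand the flat cell on the tilting stage and wedge the stage up

TASK

Stand the flat test cell upright on its thin end, ports up, in the middle of the stage's platform and let go of it. Then push the levelling wedge, flat on the bench, thin end first, straight in from the front under the platform's front lip until the platform has just lifted off its rails, by only a few millimetres, with the cell still standing. Finish while still gripping the wedge in place, with nothing but the wedge holding the platform up, and leave the beaker and the bottle alone.

Things in the scene. Friction and masses are not known exactly. Their poses are not given: they have to be found in the camera images.
- cell_center (a point): Centre of the flat test cell: grey block with a dark gasket line, 92 mm long (x), 52 wide (y), 32 thick (z), about 0.18 kg. Two steel ports (8 mm thick, 11 long, 13 either side of the middle) stick out of the +x end. Starts lying flat, centre 16 mm up, ports roughly towards the robot. Standing: x up, centre 46 mm above the platform.
- wedge_post (a point): Centre of the post of the wooden levelling wedge, 30 mm above its flat underside; x to the tip, z up. Wedge 30 mm wide throughout, about 0.12 kg; post 26 mm long (x), 60 high, solid with a ramp that runs from the post's front face to the tip, 93 mm from the post's centre. Ramp 28 mm high at the post, falling evenly to 4 mm at the tip (slope 0.3). Starts flat on the bench.
- wedge: The same wedge; origin at the centre of the underside of its post, x axis to the tip, z up.
- cell: The same test cell; origin at the centre of the broad face it starts lying on, axes as the point cell_center.
- stage: Tilting stage, fixed to the bench: two grey side rails, 20 mm wide and high, 130 mm apart inside, joined by a crossbar at the rear, and an aluminium platform hinged above the crossbar. Origin on the bench under the platform's middle; x from the open front (robot side) to the hinge, z up. Open between the rails for 130 mm from the front.
- platform_top (a point): Centre of the platform's upper face. The platform is a flat aluminium plate, 146 mm from front to rear, 168 mm wide, 10 mm thick, about 0.45 kg; its upper face is 30 mm above the bench while it rests on the rails. x points to the hinge.
- lip (a point): Middle of the underside of the round steel lip bar (8 mm thick, 120 mm wide) under the platform's front edge, where the wedge goes in: 16 mm above the bench at rest, 146 mm in front of the hinge axis. The plate's front edge stands 2 mm further forward.
- platform (a joint): Hinge angle of the platform in rad: 0 resting on the rails, growing as the front lip lifts (0.01 rad lifts the lip about 1.5 mm). It falls back by its own weight.
- beaker: Bystander: glass beaker, 68 mm across, 85 mm high; origin at the centre of its underside.
- bottle: Bystander: white bottle, 56 mm across, 130 mm high; origin at the centre of its underside.
Not all that is in view belongs to the job. Leave any red look-alike of the wedge alone.

How it is judged (in metres and radians):
On the way, in this order (a step that is already met when the one before it is completed fails the run):
1. the cell stands upright, ports up, let go, in the middle of the platform, which still rests on its rails (angle between cell_center's own x axis and vertical below 0.15 rad and horizontal distance between cell_center and platform_top below 0.035 m and z of cell_center in the frame of platform_top between 0.041 and 0.052 m and contact force between each of the arm, the fingers and cell below 0.1 N and value of joint platform below 0.008 rad and linear speed of cell below 0.02 m/s), for 0.2 s.
2. the gripped wedge carries the lip and the platform is off its rails (value of joint platform above 0.01 rad and contact force between wedge and stage above 0.5 N and contact force between the fingers and wedge above 2 N), for 0.2 s.
At the end, for the whole second after the job is handed in: Platform lifted 0.01 to 0.055 rad by the wedge alone; wedge flat on the bench (0.06 rad, 5 mm), from the front (0.5 rad), gripped with over 2 N; robot clear of stage and cell; cell ports up (0.15 rad), within 35 mm of the platform middle; all at rest (all of step 2 and angle between cell_center's own x axis and vertical below 0.15 rad and horizontal distance between cell_center and platform_top below 0.035 m and z of cell_center in the frame of platform_top between 0.041 and 0.052 m and contact force between each of the arm, the fingers and cell below 0.1 N and value of joint platform below 0.055 rad and contact force between each of the arm, the fingers and stage below 0.1 N and contact force between cell and wedge below 0.1 N and angle between wedge's own z axis and vertical below 0.06 rad and height (world z) of wedge below 0.005 m and x of wedge in the frame of lip below -0.02 m and angle between the x axis of wedge and the x axis of stage, either way round below 0.5 rad and linear speed of each of wedge, cell below 0.02 m/s and velocity of joint platform below 0.05 rad/s); the arm keeps its last pose, push and grip.
It fails at once if the beaker is pushed away or knocked over (distance of beaker from where it was at the start of the episode above 0.02 m or angle between beaker's own z axis and vertical above 0.3 rad).
It fails at once if the bottle is pushed away or knocked over (distance of bottle from where it was at the start of the episode above 0.02 m or angle between bottle's own z axis and vertical above 0.3 rad).
It also fails if it takes over 64 s, if anything falls off the work surface, if the arm or the gripper's body presses on something with over 40 N, if the wrist force passes 120 N, or if a joint passes its speed limit or range.

ROBOT

A 6-joint arm with a two-finger parallel gripper is mounted at the origin on the work surface. World frame = base frame: x ahead of the robot, y to its left, z up, the work surface at z = 0. Lengths are in mm, angles in rad, forces in N, time in s.
With the tool pointing down it reaches from about 350 to 775 mm from the base axis. Payload 7.3 kg.
Tool frame: the origin (TCP) lies on the centre line of the jaws, within the pads' length; the fingertips stand 22 mm ahead of it and the grasp point (between the pads) lies 3 mm ahead of it; z points along the fingers, y is the direction in which the jaws open and shut (so a half turn about z gives the same grasp; the last joint's range is limited). The gripper opens to 92 mm and grips with 3 to 60 N. Pads are 19 mm wide; open, the fingers measure 130 mm over their backs; the gripper's body (75 mm by 190 mm) begins 47 mm behind the grasp point.
Start: joints at [-1.45, 0.342, 1.524, -0, 1.275, -0.146], TCP at [138.436, -506.437, 248.741] pointing down, gripper open.
Joint ranges: [-2.53, 2.53], [-0.77, 2.02], [0.04, 2.7], [-1, 4.14], [0.28, 2.66], [-3.11, 3.11]. Speed limits (rad/s): [2.57, 2.57, 3.14, 3.14, 3.14, 3.14].

INTERFACE

Orientations are given as [roll, pitch, yaw] about the fixed x, y, z axes, in that order (R = Rz(yaw) Ry(pitch) Rx(roll)).
In Python, from plant import bot gives the robot as it stands.
- The arm moves only by the tool play_rows, never from a script. Its argument "moves" is one flat list of numbers, 5 for each row, row after row: the closure in counts, from 0 (fully open) to 255 (shut), then the shift along the tool's x, y, z in mm, then the turn about the tool's z in degrees. A call has 1 to 8 rows; each row is the pose to reach, as a shift and turn from the pose commanded when the call began, along the tool's axes at that moment; what a row does not reach only later rows make up. A row lasts 1/12 s, in which the tool goes at most 41.7 mm and 7.16 degrees, less where a joint would pass 70% of its speed; a pose out of reach is approached as far as the arm can. A call with a gripper value outside its range is refused whole. The fingers move at their own pace and stop on an object; the grip force is fixed at half the most. Time passes only in rows, so rows that repeat a pose let the fingers close. It gives the time, the measured TCP pose, the force and the opening at its end, in the units of the state.
- bot.get_obs(): the state, without advancing time (a new reading comes with each control period).
- bot.capture(name): name is "scene" or "top"; returns a dict with "color" (384x512x3 uint8, red, green, blue), "fx", "fy", "cx", "cy" (pixels), "world_to_cam" (4x4, takes a point from world to camera coordinates). Camera axes: x right, y down, z forward; pixel columns grow to the right and rows downward; lengths in mm; the calibration is good to about 2 mm. A picture is of the moment at which its call begins. There is no depth.
- bot.close_job(): hands the job in, once; it reports no verdict.
The state is a dict: "time": time; "joint_positions": joint angles; "dq": joint speeds; "tau": joint torques, N m; "tool_pos": TCP position; "tcp_rot": TCP orientation; "contact_force": force on the tool from outside, world axes, zero at the start; "moment": the same for the moment, N m; "grip_width": finger opening in mm.
Only numpy, scipy, OpenCV 4.12 (cv2) and the standard library are available. Lean on these libraries where they do the work, as an engineer would, in place of code of your own. Each camera call takes 0.05 s, during which the arm holds its last target.

## Working session

There is one attempt and no reset: what is moved stays moved. The work goes in short steps, Python scripts to look and compute and a tool call to move; the robot and the scene stay as the last step left them, time stands still between calls to the robot, and variables do not carry over. Pictures are saved under pics/ and viewed, and the job is handed in when it is done.

Besides the shell and the picture viewer there is one more tool, called after ">>>" in YAML: its name, and indented under it one key for each argument. play_rows: Moves the arm, as the interface text tells. Its arguments: {"type":"object","properties":{"moves":{"type":"array","items":{"type":"number"}}},"required":["moves"]}

```bash
mkdir -p pics; ls
python3 - <<'E'
from plant import bot
import cv2
print(bot.get_obs())
for n in ["scene","top"]:
    c=bot.capture(n); cv2.imwrite(f"pics/{n}0.png",cv2.resize(c["color"][:,:,::-1],(800,600),interpolation=cv2.INTER_CUBIC))
    print(n,c["fx"],c["fy"],c["cx"],c["cy"],c["world_to_cam"])
    cv2.imwrite(f"pics/{n}0raw.png",c["color"][:,:,::-1])
E
```

```text
pics
{'time': 0.0, 'joint_positions': array([-1.44996642e+00,  3.42737699e-01,  1.52501366e+00, -1.08058194e-05,
        1.27539056e+00, -1.46017575e-01]), 'dq': array([-0.00045201,  0.00062171,  0.00010666, -0.00037596, -0.00079088,
        0.00049847]), 'tau': array([ 1.94238901e-04, -4.31236589e+01, -2.44219226e+01,  7.18345447e-02,
        5.58101234e-02, -1.35846203e-04]), 'tool_pos': array([ 138.40269457, -506.04466779,  248.03833503]), 'tcp_rot': array([-3.14005837e+00, -2.15193753e-04,  2.66850472e-01]), 'contact_force': array([ 0.19530168, -0.11694266, -0.51736977]), 'moment': array([-0.00724394,  0.03291504, -0.04723369]), 'grip_width': 91.49207596115583}
scene 429.68941126272136 429.68941126272136 257.99989642406564 187.6640883133083 [[ 5.83630792e-01  8.11902267e-01  1.37770294e-02 -3.52180748e+02]
 [ 5.63910484e-01 -3.93038853e-01 -7.26309456e-01 -2.89874450e+02]
 [-5.84277387e-01  4.31665575e-01 -6.87229777e-01  1.40422211e+03]
 [ 0.00000000e+00  0.00000000e+00  0.00000000e+00  1.00000000e+00]]
top 366.3601282247517 366.3601282247517 258.4546296574588 185.89096282570665 [[-6.53620910e-02 -9.97861451e-01 -5.67873485e-04  4.04250131e+01]
 [-9.77713250e-01  6.41561025e-02 -1.99901962e-01  5.80019125e+02]
 [ 1.99510894e-01 -1.25107928e-02 -9.79815739e-01  1.03635172e+03]
 [ 0.00000000e+00  0.00000000e+00  0.00000000e+00  1.00000000e+00]]
```

View pics/scene0.png

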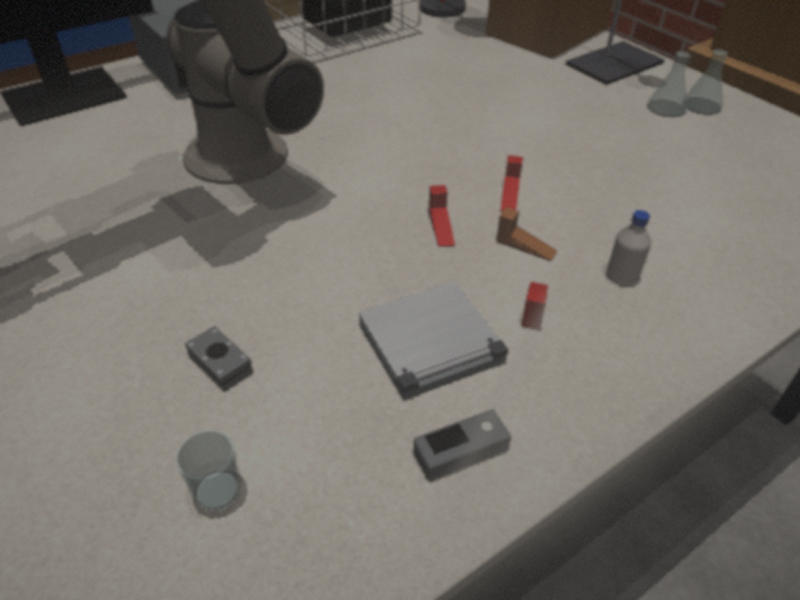

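View pics/top0.png

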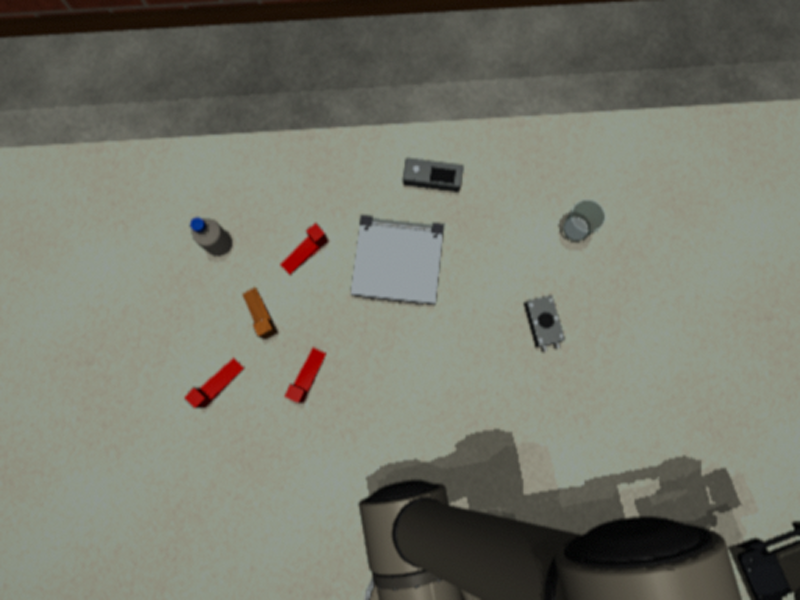

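Top-view candidates for the cell are the grey block with two ports at (545,322) and the grey box with a screen and no ports at (433,174). For the wedge they are the brown one at (260,313) and the red ones at (305,248), (215,383) and (307,376). I choose the ported block and the brown wedge, and check both in crops.

```bash
cat > h.py <<'E'
import numpy as np, cv2, sys
from plant import bot
def cap(n): return bot.capture(n)
def P(c,p):  # project
    q=c["world_to_cam"]@np.append(np.asarray(p,float),1); return np.array([c["fx"]*q[0]/q[2]+c["cx"],c["fy"]*q[1]/q[2]+c["cy"]])
def ray(c,uv,z):
    W=np.linalg.inv(c["world_to_cam"]); o=W[:3,3]
    d=W[:3,:3]@np.array([(uv[0]-c["cx"])/c["fx"],(uv[1]-c["cy"])/c["fy"],1]); s=(z-o[2])/d[2]; return o+s*d
def crop(c,u0,v0,w,h,s,name):
    im=c["color"][v0:v0+h,u0:u0+w,::-1]
    im=cv2.resize(im,None,fx=s,fy=s,interpolation=cv2.INTER_CUBIC)
    im=np.clip(im.astype(float)*1.5,0,255).astype(np.uint8)
    for k in range(0,w,10): cv2.line(im,(k*s,0),(k*s,6 if (u0+k)%50 else 14),(0,255,255),1); cv2.putText(im,str(u0+k),(k*s+1,24),0,.35,(0,255,255),1)
    for k in range(0,h,10): cv2.line(im,(0,k*s),(6,k*s),(0,255,255),1); cv2.putText(im,str(v0+k),(8,k*s+4),0,.35,(0,255,255),1)
    cv2.imwrite("pics/"+name,im)
E
python3 - <<'E'
from h import *
c=cap("top")
crop(c,325,180,50,50,12,"cell.png"); crop(c,145,175,50,50,12,"wedge.png"); crop(c,215,130,80,70,10,"stage.png")
E
```

```text
(no output)
```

View pics/cell.png

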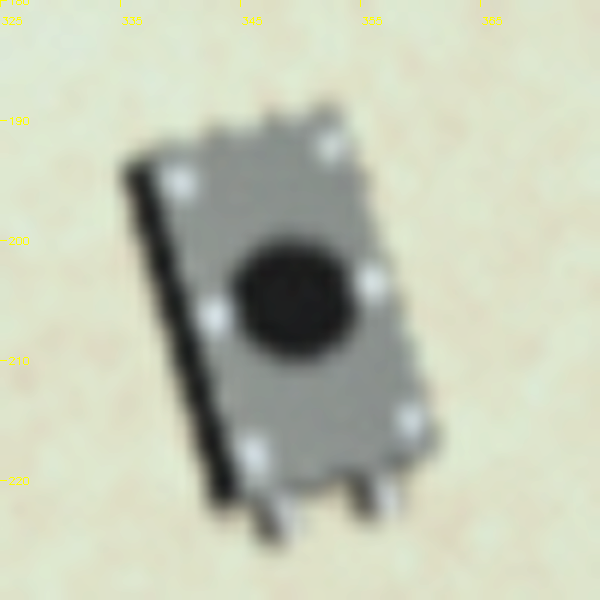

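View pics/wedge.png

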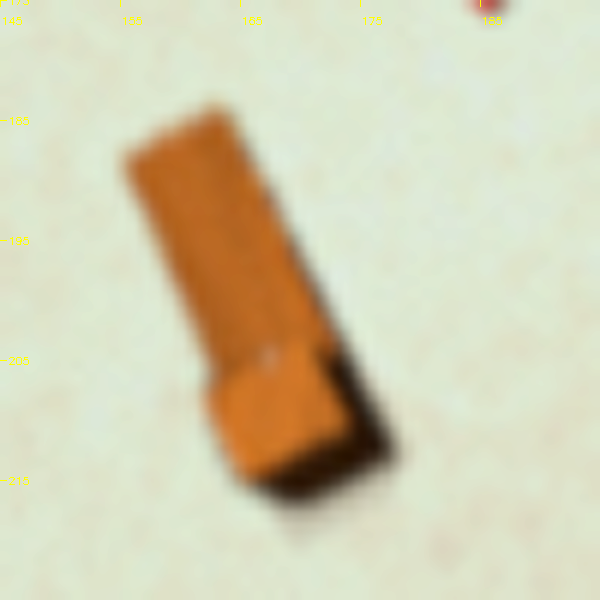

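View pics/stage.png

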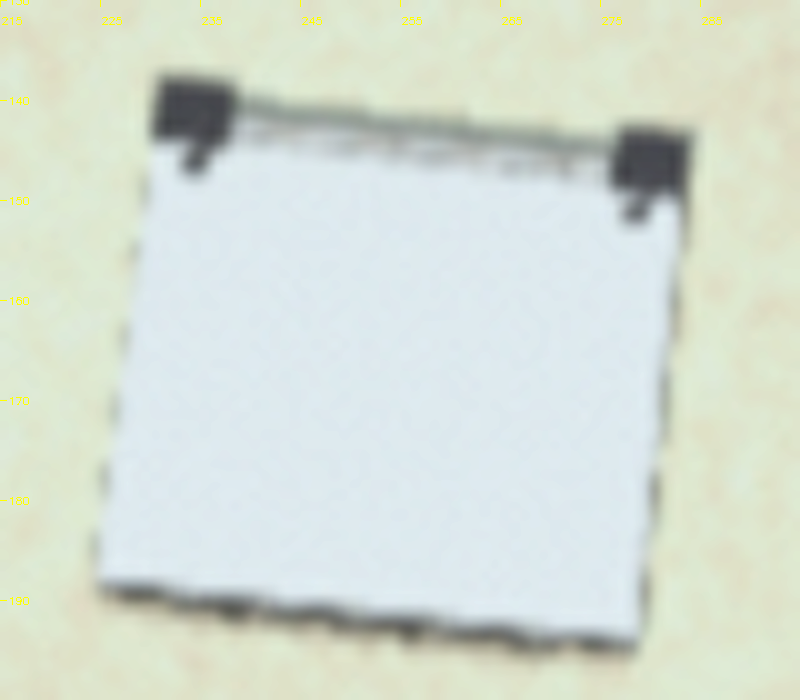

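```bash
cat > fit.py <<'E'
from h import *
from scipy.optimize import least_squares
def px(u0,v0,s,pts): return [(u0+(x+.5)/s-.5, v0+(y+.5)/s-.5) for x,y in pts]
def fit(c,model,obs,x0):
    M=np.array(model,float)
    def f(p):
        cs,sn=np.cos(p[2]),np.sin(p[2])
        return np.concatenate([P(c,(p[0]+cs*m[0]-sn*m[1],p[1]+sn*m[0]+cs*m[1],m[2]))-o for m,o in zip(M,obs)])
    r=least_squares(f,x0,x_scale=[100,100,1]); return r.x, np.round(r.fun.reshape(-1,2),2)
def draw(c,p,model,name,box,s):
    pass
E
python3 - <<'E'
from fit import *
c=cap("top")
o=px(325,180,12,[(294.5,300),(180,180),(330,147),(410,420),(255,455)])
w=[ray(c,u,32) for u in o]; print("cell",w[0]); d=(w[3]+w[4]-w[1]-w[2]); print("yaw",np.arctan2(d[1],d[0])); d2=(w[2]-w[1]+w[3]-w[4]);print(np.arctan2(d2[1],d2[0]), np.linalg.norm(w[2]-w[1]),np.linalg.norm(w[3]-w[2]))
oo=px(325,180,12,[(340,103),(438,450),(294.5,300)])
print("corners", [np.round(ray(c,u,32),1) for u in oo])
o=px(145,175,12,[(125,158),(222,103),(208,390),(320,345),(352,420),(245,480)])
m=[(93,15,4),(93,-15,4),(13,15,60),(13,-15,60),(-13,-15,60),(-13,15,60)]
print("wedge",*fit(c,m,o,[500,200,0.3]))
o=px(215,130,10,[(100,583),(637,640)])
m=[(-73,84,30),(-73,-84,30)]
o2=px(215,130,10,[(150,140),(687,195)])
print([np.round(ray(c,u,30),1) for u in o+o2]); print("stage",*fit(c,m,o,[600,0,0.]))
for n,u,h in (("bottle",(198,225),130),("beaker",(575,228),85)): print(n,ray(c,(u[0]*.64,u[1]*.64),h))
E
```

```text
cell [ 511.28009712 -268.26153532   32.        ]
yaw -2.9803785054923653
-1.4171536768015134 39.45623276803485 71.68832929491842
corners [array([ 561. , -285.6,   32. ]), array([ 471.1, -299.8,   32. ]), array([ 511.3, -268.3,   32. ])]
wedge [5.30444475e+02 2.73211289e+02 4.41382689e-01] [[-0.11 -0.03]
 [ 0.4   0.01]
 [-0.48  0.18]
 [-0.69 -0.95]
 [ 0.56  0.43]
 [ 0.32  0.35]]
[array([587.9, 106.1,  30. ]), array([559.4, -56.8,  30. ]), array([728.7,  83.8,  30. ]), array([699.7, -83.2,  30. ])]
stage [ 6.45618518e+02  1.21081059e+01 -1.73221627e-01] [[-0.43 -0.06]
 [ 0.43  0.04]]
bottle [713.40490519 370.87222318 130.        ]
beaker [ 676.00295139 -331.05887713   85.        ]
```

Run:
```python
from fit import *
c=cap("scene")
im=c["color"].copy(); s=4
big=cv2.resize(im,None,fx=s,fy=s,interpolation=cv2.INTER_CUBIC)[:,:,::-1].astype(float)*1.4
big=np.clip(big,0,255).astype(np.uint8).copy()
def poly(p,m,col):
    cs,sn=np.cos(p[2]),np.sin(p[2])
    q=np.array([(P(c,(p[0]+cs*a-sn*b,p[1]+sn*a+cs*b,z))+.5)*s-.5 for a,b,z in m]).round().astype(int)
    cv2.polylines(big,[q],True,col,1)
cell=(511.3,-268.3,-2.98)
poly(cell,[(46,26,32),(46,-26,32),(-46,-26,32),(-46,26,32)],(0,255,0))
poly(cell,[(46,26,0),(46,-26,0),(-46,-26,0),(-46,26,0)],(0,200,0))
poly(cell,[(57,17,16),(57,-17,16),(46,-17,16),(46,17,16)],(0,0,255))
w=(530.4,273.2,.441)
poly(w,[(13,15,60),(13,-15,60),(-13,-15,60),(-13,15,60)],(0,255,0)); poly(w,[(13,15,28),(13,-15,28),(93,-15,4),(93,15,4)],(0,255,0))
st=(645.6,12.1,-.173)
poly(st,[(73,84,30),(73,-84,30),(-73,-84,30),(-73,84,30)],(0,255,0))
cv2.imwrite("pics/ov1.png",big[180*s:260*s,110*s:180*s]); 
A=big[110*s:180*s,300*s:370*s]; cv2.imwrite("pics/ov2.png",np.hstack([cv2.resize(big[180*s:260*s,220*s:340*s],None,fx=.75,fy=.75)[:240],cv2.resize(A,(240,240))]))
```

```text
(no output)
```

View pics/ov1.png

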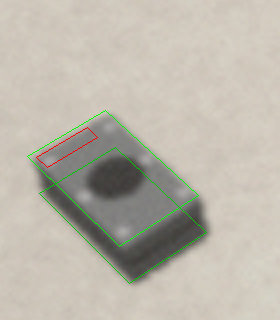

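View pics/ov2.png

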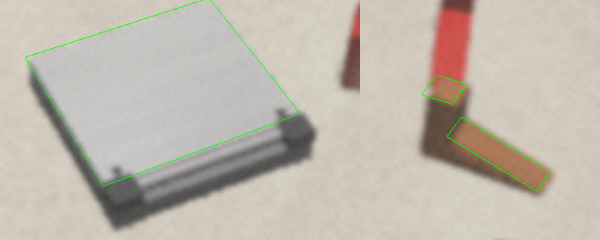

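```bash
cat > go.py <<'E'
from h import *
def go(x,y,z,yaw):
    o=bot.get_obs(); p=o["tool_pos"]; r=o["tcp_rot"]; yw=r[2]
    from scipy.spatial.transform import Rotation as R
    Rm=R.from_euler("xyz",r).as_matrix(); d=Rm.T@(np.array([x,y,z])-p)
    t=(yaw-yw+np.pi/2)%np.pi-np.pi/2
    print("t",round(o["time"],2),"pos",np.round(p,1),"rpy",np.round(r,3),"w",round(o["grip_width"],1),"F",np.round(o["contact_force"],1))
    print("shift",np.round(d,1),"turn",round(-np.degrees(t),1),"dist",round(np.linalg.norm(d)), "j6",round(o["joint_positions"][5],2))
E
python3 - <<'E'
from go import *
C=np.array([511.3,-268.3]); a=-2.98; e=np.array([np.cos(a),np.sin(a)])
t=C+59*e; print(t); go(t[0],t[1],100,a)
go(t[0],t[1],34,a)
E
```

```text
[ 453.06863473 -277.79252858]
t 0.25 pos [ 138.4 -506.3  248.4] rpy [-3.141 -0.     0.267] w 91.7 F [-0.   0.1  0.2]
shift [ 363.7 -137.4  148.6] turn 6.0 dist 416 j6 -0.15
t 0.25 pos [ 138.4 -506.3  248.4] rpy [-3.141 -0.     0.267] w 91.7 F [-0.   0.1  0.2]
shift [ 363.7 -137.3  214.6] turn 6.0 dist 444 j6 -0.15
```

>>> play_rows:
  moves: [0,363.7,-137.4,130,6,0,363.7,-137.4,130,6,0,363.7,-137.4,130,6,0,363.7,-137.4,130,6,0,363.7,-137.4,130,6,0,363.7,-137.4,130,6,0,363.7,-137.4,130,6,0,363.7,-137.4,130,6]

```text
time: 0.92
tool_pos: [395.6, -319.3, 142.5]
tcp_rot: [3.141, -0.0, 0.162]
contact_force: [1.5, -1.5, -0.1]
grip_width: 91.7
```

Run:
```python
from go import *
go(453.1,-277.8,70,-2.98)
```

```text
t 0.92 pos [ 395.6 -319.3  142.5] rpy [ 3.141 -0.     0.162] w 91.7 F [ 1.5 -1.5 -0.1]
shift [ 63.5 -31.7  72.5] turn 0.0 dist 101 j6 0.58
```

>>> play_rows:
  moves: [0,55,-27,60,0,0,55,-27,60,0,0,55,-27,60,0,0,55,-27,60,0,0,55,-27,60,0]

```text
time: 1.33
tool_pos: [444.1, -285.5, 83.3]
tcp_rot: [3.141, 0.0, 0.163]
contact_force: [-0.4, -0.0, -0.3]
grip_width: 91.3
```

Run:
```python
from go import *
go(453.1,-277.8,34,-2.98)
c=cap("top"); crop(c,315,170,80,70,9,"t1.png")
c=cap("scene"); crop(c,90,170,100,80,8,"s1.png")
```

```text
t 1.33 pos [ 444.1 -285.5   83.3] rpy [3.141 0.    0.163] w 91.3 F [-0.4 -0.  -0.3]
shift [10.1 -6.2 49.3] turn 0.1 dist 51 j6 0.69
```

View pics/t1.png

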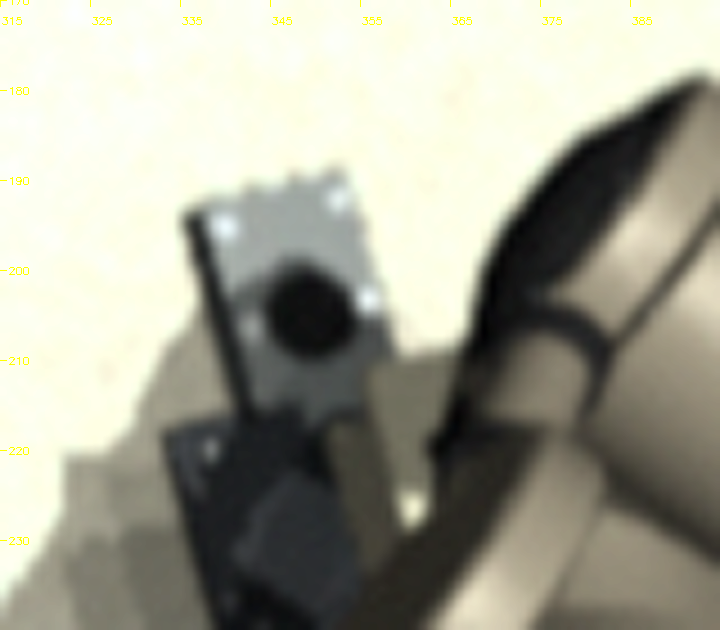

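View pics/s1.png

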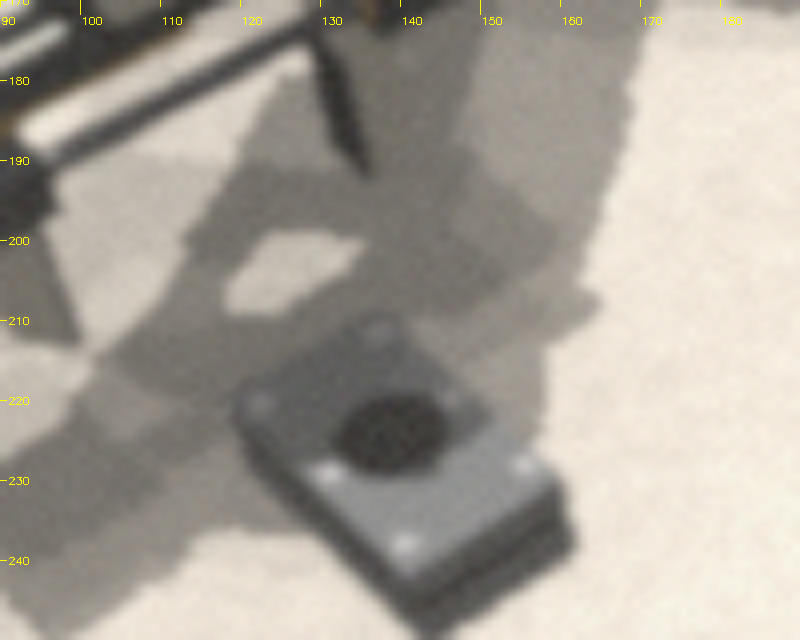

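The pictures show the open jaws straddling the port end, with the cell undisturbed (disc at top (349,205)). I'll descend next.

>>> play_rows:
  moves: [0,10.1,-6.2,49,0,0,10.1,-6.2,49,0,0,10.1,-6.2,49,0,0,10.1,-6.2,49,0,0,10.1,-6.2,49,0]

```text
time: 1.85
tool_pos: [453.4, -278.5, 35.6]
tcp_rot: [3.14, -0.001, 0.161]
contact_force: [1.2, 1.4, 0.5]
grip_width: 91.8
```

Run:
```python
from go import *
go(453.1,-277.8,34,-2.98)
c=cap("scene"); crop(c,90,160,100,80,8,"s2.png")
```

```text
t 1.85 pos [ 453.4 -278.5   35.6] rpy [ 3.14e+00 -1.00e-03  1.61e-01] w 91.8 F [1.2 1.4 0.5]
shift [-0.2 -0.8  1.6] turn -0.0 dist 2 j6 0.71
```

View pics/s2.png

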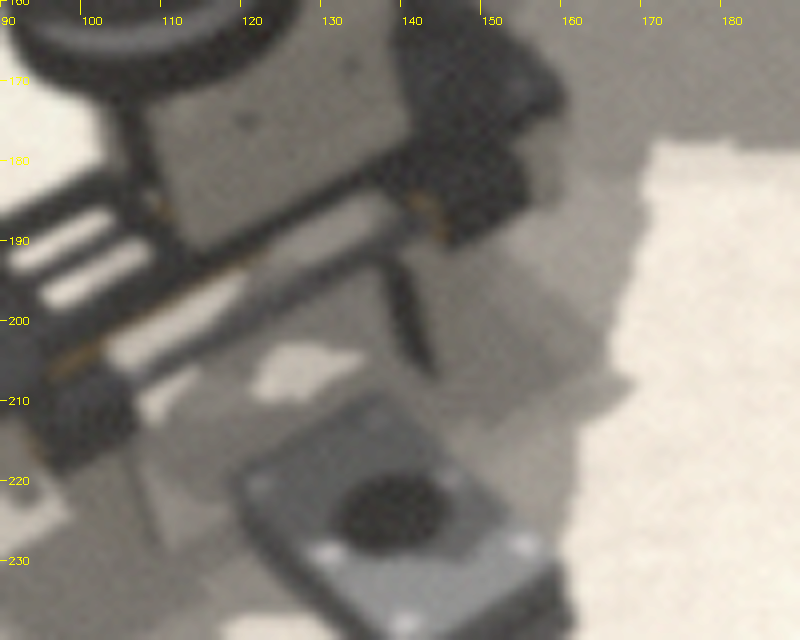

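>>> play_rows:
  moves: [255,0,0,1,0,255,0,0,1,0,255,0,0,1,0,255,0,0,1,0,255,0,0,1,0,255,0,0,1,0,255,0,0,1,0,255,0,0,1,0]

```text
time: 2.57
tool_pos: [453.1, -277.4, 33.0]
tcp_rot: [3.142, 0.0, 0.162]
contact_force: [-0.1, 0.5, -0.7]
grip_width: 43.1
```

>>> play_rows:
  moves: [255,0,0,0,0,255,0,0,0,0,255,0,0,0,0,255,0,0,0,0]

```text
time: 2.9
tool_pos: [453.1, -277.5, 33.0]
tcp_rot: [3.142, 0.0, 0.162]
contact_force: [-0.8, -0.8, -0.5]
grip_width: 31.2
```

>>> play_rows:
  moves: [255,0,0,0,0,255,0,0,0,0,255,0,0,0,0]

```text
time: 3.15
tool_pos: [453.1, -277.5, 33.0]
tcp_rot: [3.142, 0.0, 0.162]
contact_force: [0.4, -0.5, -0.6]
grip_width: 31.5
```

Run:
```python
from go import *
go(453.1,-277.8,34,-2.98)
c=cap("scene"); crop(c,90,160,100,80,8,"s3.png")
c=cap("top"); crop(c,315,170,80,70,9,"t3.png")
```

```text
t 3.15 pos [ 453.1 -277.5   33. ] rpy [3.142 0.    0.162] w 31.5 F [ 0.4 -0.5 -0.6]
shift [-0.1  0.3 -1. ] turn 0.0 dist 1 j6 0.72
```

View pics/s3.png

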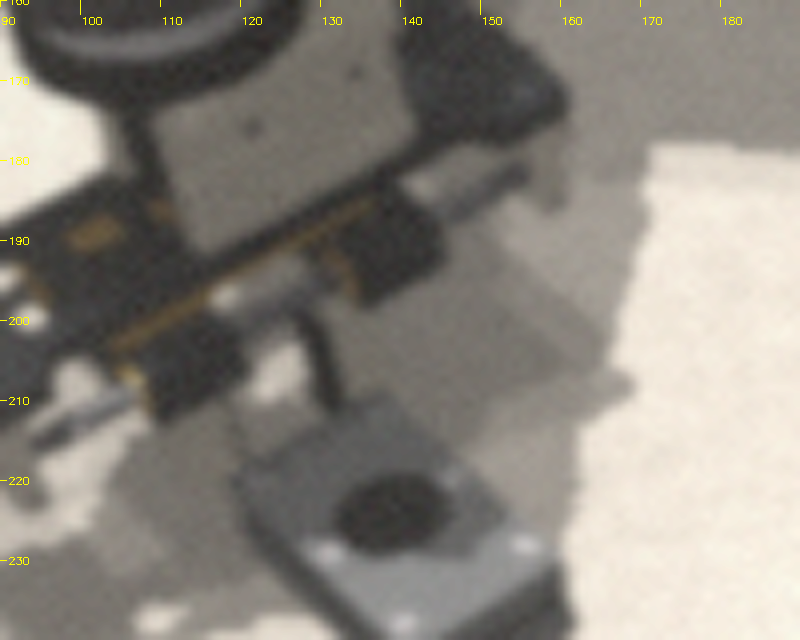

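View pics/t3.png

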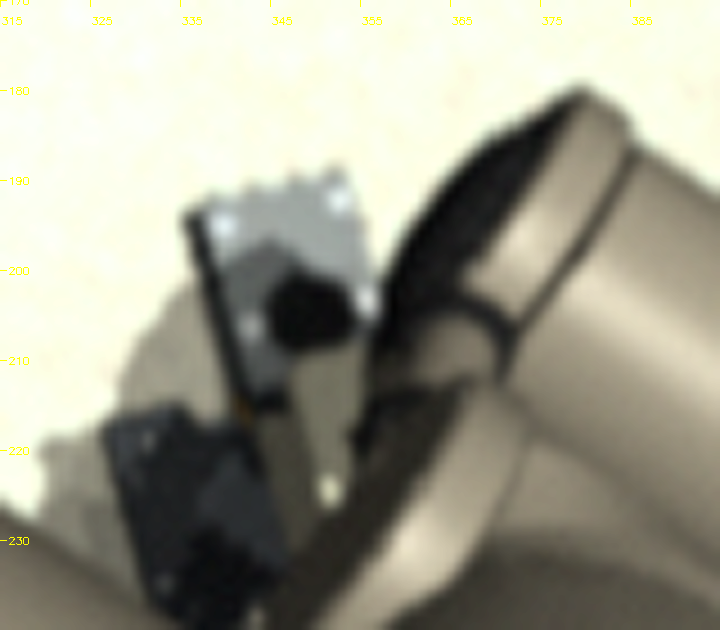

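The jaws have stopped at 31.5 mm on the ports and the cell has not shifted. Lifting now to see whether it swings.

>>> play_rows:
  moves: [255,0,0,-15,0,255,0,0,-30,0,255,0,0,-50,0,255,0,0,-70,0,255,0,0,-90,0,255,0,0,-110,0,255,0,0,-110,0,255,0,0,-110,0]

```text
time: 3.92
tool_pos: [453.3, -277.6, 143.4]
tcp_rot: [3.14, -0.001, 0.162]
contact_force: [0.2, 0.8, -2.5]
grip_width: 31.3
```

Run:
```python
from go import *
go(453.1,-277.8,34,-2.98)
c=cap("scene"); crop(c,80,130,100,80,8,"s4.png")
```

```text
t 3.92 pos [ 453.3 -277.6  143.4] rpy [ 3.14e+00 -1.00e-03  1.62e-01] w 31.3 F [ 0.2  0.8 -2.5]
shift [ -0.4   0.  109.4] turn 0.0 dist 109 j6 0.72
```

View pics/s4.png

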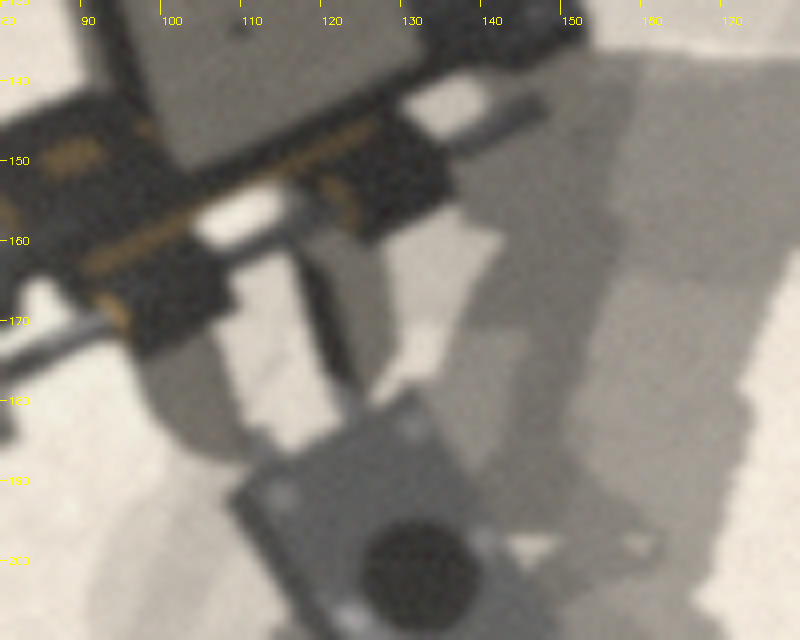

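Run:
```python
from go import *
c=cap("scene"); crop(c,80,150,100,80,8,"s5.png"); go(0,0,0,0)
c=cap("top"); crop(c,315,160,80,70,9,"t5.png")
```

```text
t 4.02 pos [ 452.4 -276.8  141.7] rpy [-3.14e+00  2.00e-03  1.62e-01] w 31.5 F [-0.7 -0.3 -2.5]
shift [-401.5 -346.   143. ] turn 9.3 dist 549 j6 0.72
```

View pics/s5.png

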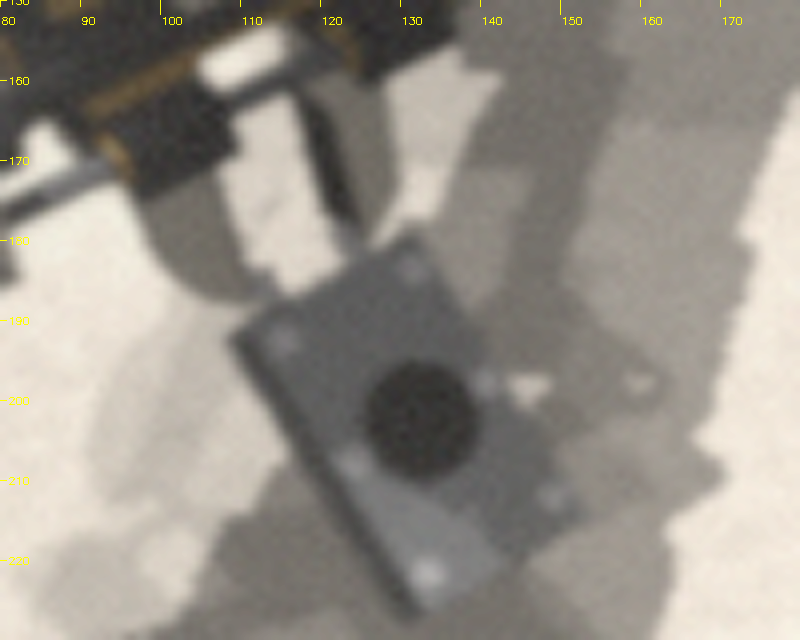

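View pics/t5.png

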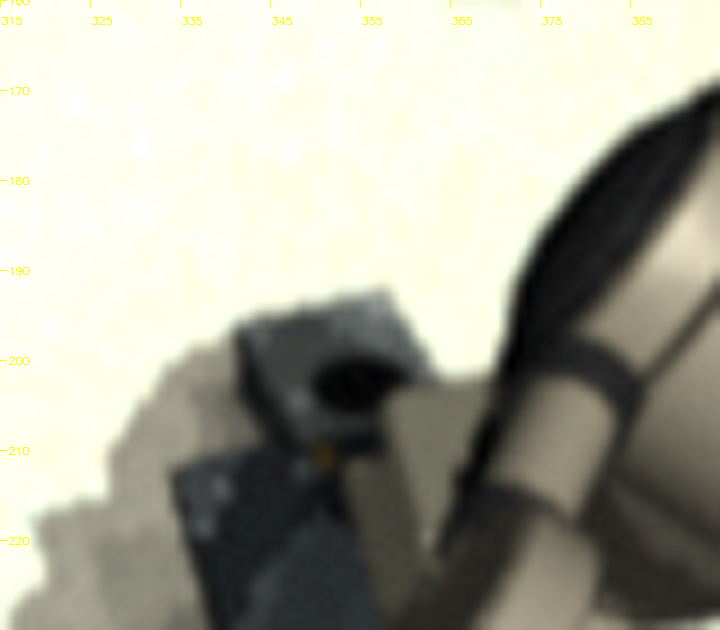

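```bash
cat > tilt.py <<'E'
from fit import *
from scipy.spatial.transform import Rotation as R
# full pose of cell from face marks; params centre(3), tilt about y (ports up), yaw ; prior on position weak
MARK=np.array([(36,-20,16),(36,20,16),(0,-20,16),(0,20,16),(-36,-20,16),(-36,20,16),(0,0,16)],float)
def tiltfit(c,pts,x0,M=MARK):
    def rot(th,yaw): return (R.from_euler("z",yaw)*R.from_euler("y",-th)).as_matrix()
    def f(p): 
        Q=p[:3]+M@rot(p[3],p[4]).T
        return np.concatenate([P(c,q)-o for q,o in zip(Q,pts)])
    r=least_squares(f,x0,x_scale=[50,50,50,1,1]); return r.x,np.abs(r.fun).max()
E
python3 - <<'E'
from tilt import *
c=cap("scene")
o=px(80,150,8,[(412,265),(283,338),(484,382),(350,462),(552,495),(428,573),(420,420)])
for M in (MARK,MARK*[1,-1,1]):
    print(tiltfit(c,o,[490,-270,90,.8,-2.98],M))
crop(c,80,150,100,80,8,"s6.png")
E
```

```text
(array([ 507.71307092, -272.19205186,   97.92065422,    0.84196484,
         -2.95846593]), np.float64(0.5656982946942151))
(array([ 5.31184435e+02, -2.67845117e+02,  1.19232605e+02,  2.29962788e+00,
        1.83126715e-01]), np.float64(0.5656982182569834))
```

View pics/s6.png

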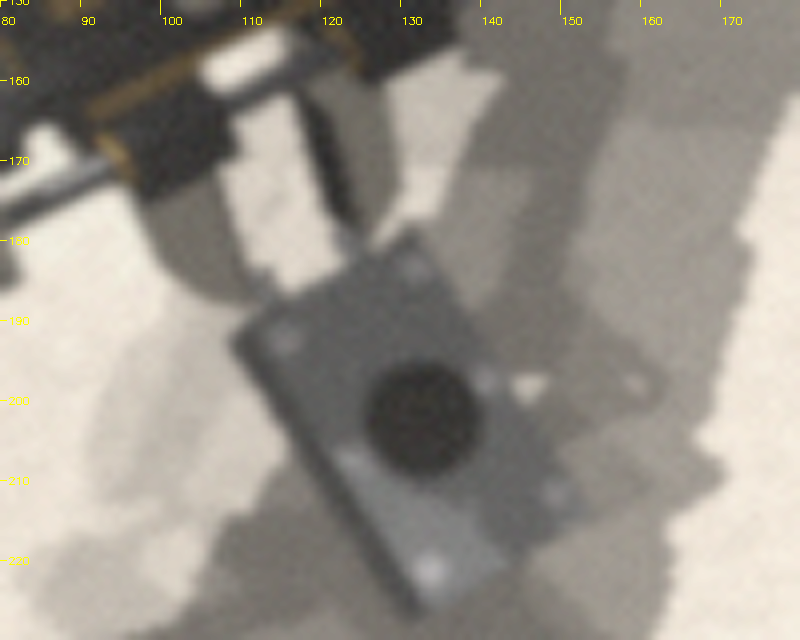

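It hangs steadily at about 48° from horizontal (ports (350,181) in scene pixels), held by pad friction. I'll shake it vertically so gravity takes it further down.

>>> play_rows:
  moves: [255,0,0,-40,0,255,0,0,0,0,255,0,0,-40,0,255,0,0,0,0,255,0,0,-40,0,255,0,0,0,0,255,0,0,-40,0,255,0,0,-40,0]

```text
time: 4.78
tool_pos: [453.5, -277.7, 181.5]
tcp_rot: [-3.138, 0.003, 0.162]
contact_force: [1.4, -1.3, 3.2]
grip_width: 0.2
```

Run:
```python
from go import *
go(453.1,-277.8,34,-2.98)
c=cap("scene"); crop(c,80,130,100,80,8,"s7.png")
```

```text
t 4.78 pos [ 453.5 -277.7  181.5] rpy [-3.138e+00  3.000e-03  1.620e-01] w 0.2 F [ 1.4 -1.3  3.2]
shift [ -0.    0.5 147.5] turn 0.0 dist 148 j6 0.72
```

View pics/s7.png

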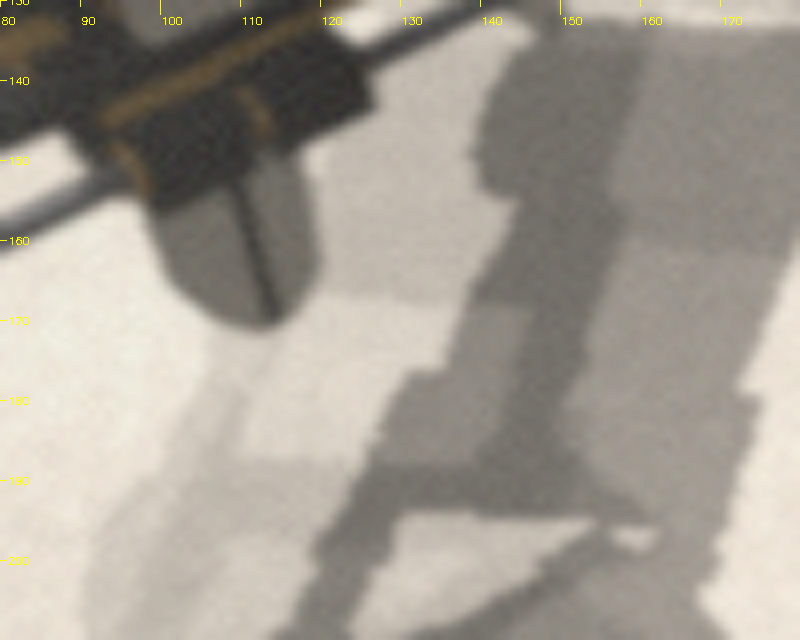

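The grip slipped and the cell dropped. I'll look for where it landed.

Run:
```python
from go import *
c=cap("scene"); cv2.imwrite("pics/s8.png",cv2.resize(c["color"][100:300,40:300,::-1],None,fx=3,fy=3,interpolation=cv2.INTER_CUBIC))
```

```text
(no output)
```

View pics/s8.png

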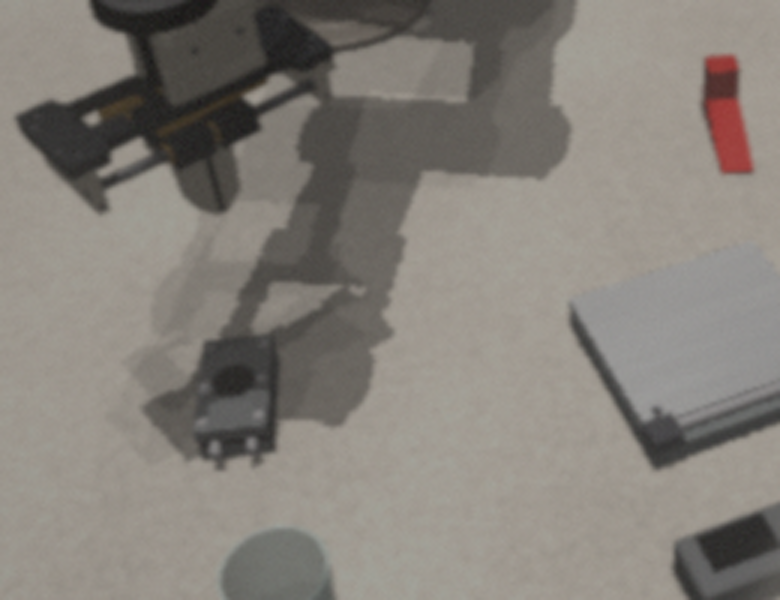

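The cell lies flat and undamaged at scene crop (235,400), ports now pointing away from the robot towards the beaker. Measuring it again from both views.

Run:
```python
from go import *
c=cap("top"); crop(c,310,140,90,70,8,"t8.png")
c=cap("scene"); crop(c,90,195,60,70,10,"s8b.png")
```

```text
(no output)
```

View pics/t8.png

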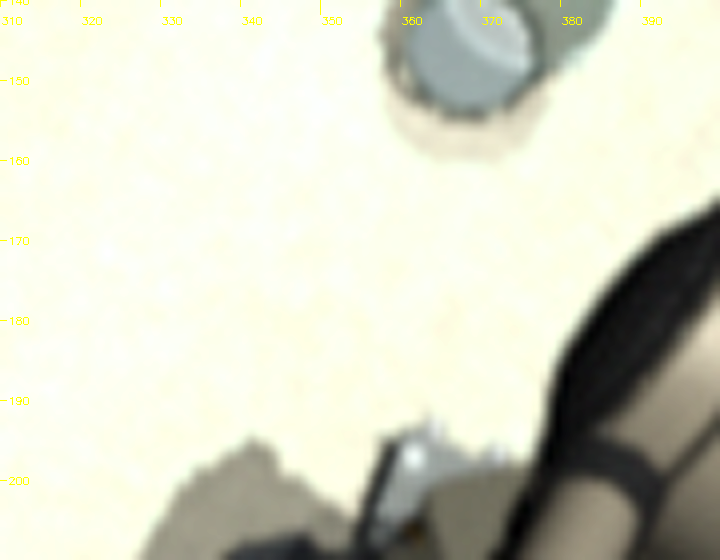

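View pics/s8b.png

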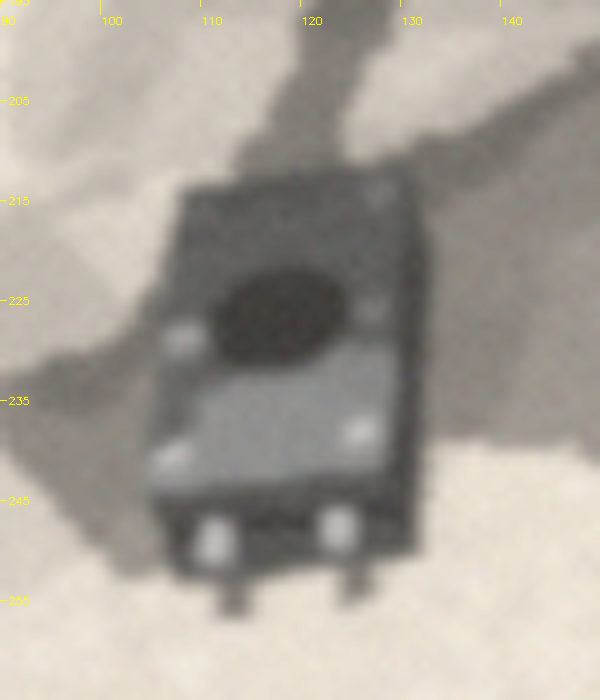

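>>> play_rows:
  moves: [0,-60,120,0,0,0,-60,120,0,0,0,-60,120,0,0,0,-60,120,0,0,0,-60,120,0,0]

```text
time: 5.4
tool_pos: [411.9, -408.2, 183.3]
tcp_rot: [3.14, -0.0, 0.158]
contact_force: [0.5, 0.3, -0.3]
grip_width: 29.0
```

Run:
```python
from go import *
go(0,0,0,0)
c=cap("top"); crop(c,330,170,70,70,9,"t9.png")
```

```text
t 5.4 pos [ 411.9 -408.2  183.3] rpy [ 3.14  -0.     0.158] w 29.0 F [ 0.5  0.3 -0.3]
shift [-342.6 -468.3  182.3] turn 9.1 dist 608 j6 0.5
```

View pics/t9.png

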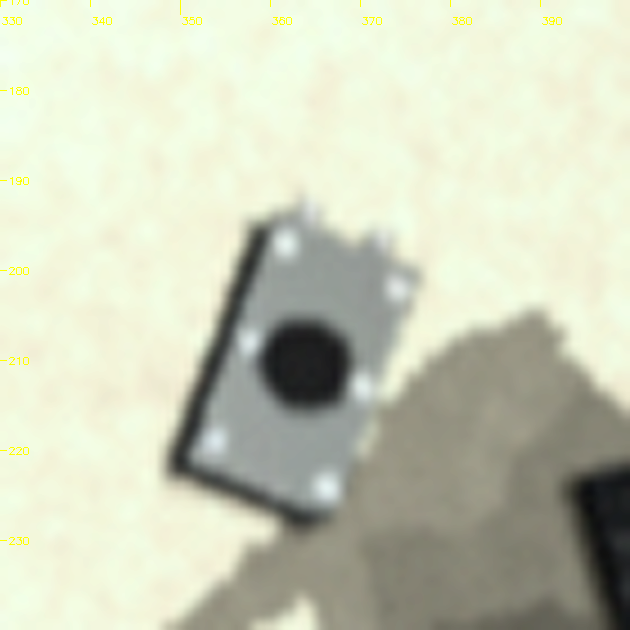

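Run:
```python
from fit import *
from go import go
c=cap("top")
o=px(330,170,9,[(286,243),(398,289),(249,342),(363,386),(214,440),(327,488),(306,364)])
m=[(36,20,32),(36,-20,32),(0,20,32),(0,-20,32),(-36,20,32),(-36,-20,32),(0,0,32)]
p,r=fit(c,m,o,[500,-300,-.3]); print(p,np.abs(r).max())
e=np.array([np.cos(p[2]),np.sin(p[2])]); t=p[:2]+58*e; print(t)
go(t[0],t[1],90,p[2])
```

```text
[ 4.91772046e+02 -3.10037528e+02 -4.60444338e-01] 0.21
[ 543.73164487 -335.80960826]
t 5.5 pos [ 413.1 -405.   183.2] rpy [-3.141 -0.     0.161] w 37.2 F [-0.1  0.7 -0.2]
shift [140.  -47.3  93.3] turn 35.6 dist 175 j6 0.5
```

>>> play_rows:
  moves: [0,140,-47.3,30,-57,0,140,-47.3,30,-57,0,140,-47.3,30,-57,0,140,-47.3,30,-57,0,140,-47.3,30,-57,0,140,-47.3,30,-57,0,140,-47.3,30,-57,0,140,-47.3,30,-57]

```text
time: 6.17
tool_pos: [544.6, -333.6, 153.2]
tcp_rot: [-3.141, -0.0, 1.166]
contact_force: [0.6, 0.3, -0.1]
grip_width: 89.0
```

>>> play_rows:
  moves: [0,0,0,30,-57,0,0,0,30,-57,0,0,0,30,-57,0,0,0,30,-57,0,0,0,30,-57,0,0,0,30,-57,0,0,0,30,-57,0,0,0,30,-57]

```text
time: 6.83
tool_pos: [544.4, -333.9, 123.5]
tcp_rot: [3.141, -0.0, 2.16]
contact_force: [0.6, -0.1, 0.7]
grip_width: 91.8
```

Run:
```python
from go import *
go(543.7,-335.8,70,2.681)
```

```text
t 6.83 pos [ 544.4 -333.9  123.5] rpy [ 3.141 -0.     2.16 ] w 91.8 F [ 0.6 -0.1  0.7]
shift [-1.2 -1.6 53.5] turn -29.8 dist 54 j6 -1.26
```

>>> play_rows:
  moves: [0,-1,-1.6,40,-30,0,-1,-1.6,40,-30,0,-1,-1.6,40,-30,0,-1,-1.6,40,-30,0,-1,-1.6,40,-30,0,-1,-1.6,40,-30]

```text
time: 7.33
tool_pos: [543.5, -336.4, 83.5]
tcp_rot: [3.141, 0.0, 2.675]
contact_force: [-0.1, 0.7, 0.5]
grip_width: 91.8
```

Run:
```python
from go import *
go(543.7,-335.8,33.5,2.681)
c=cap("scene"); crop(c,80,190,80,75,9,"s10.png")
```

```text
t 7.33 pos [ 543.5 -336.4   83.5] rpy [3.141 0.    2.675] w 91.8 F [-0.1  0.7  0.5]
shift [ 0.1  0.6 50. ] turn -0.3 dist 50 j6 -1.78
```

View pics/s10.png

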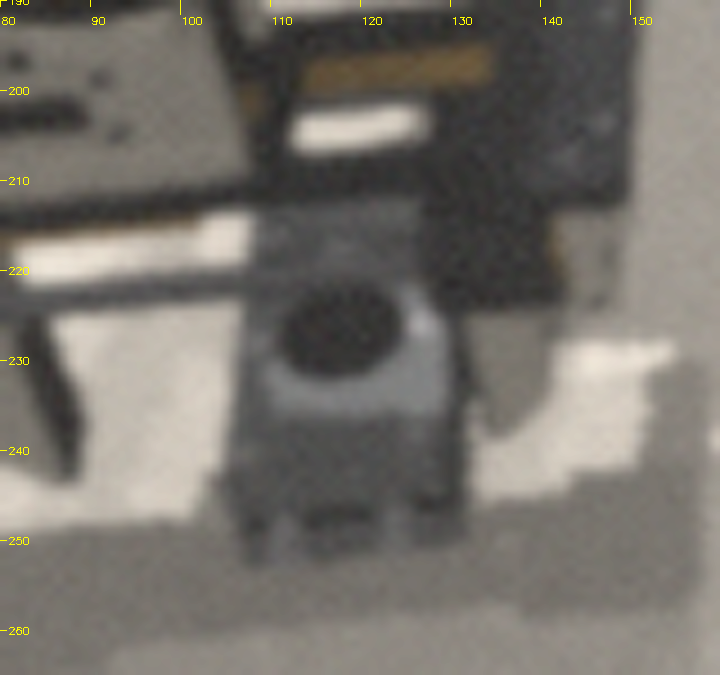

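>>> play_rows:
  moves: [0,0,0.6,48,0,0,0,0.6,48,0,0,0,0.6,48,0,0,0,0.6,48,0]

```text
time: 7.72
tool_pos: [543.3, -337.2, 35.4]
tcp_rot: [3.141, -0.001, 2.674]
contact_force: [0.1, -0.7, 0.4]
grip_width: 92.1
```

Run:
```python
from go import *
go(543.7,-335.8,33.5,2.681)
c=cap("scene"); crop(c,80,190,80,75,9,"s11.png")
```

```text
t 7.72 pos [ 543.3 -337.2   35.4] rpy [ 3.141e+00 -1.000e-03  2.674e+00] w 92.1 F [ 0.1 -0.7  0.4]
shift [0.3 1.4 1.9] turn -0.4 dist 2 j6 -1.78
```

View pics/s11.png

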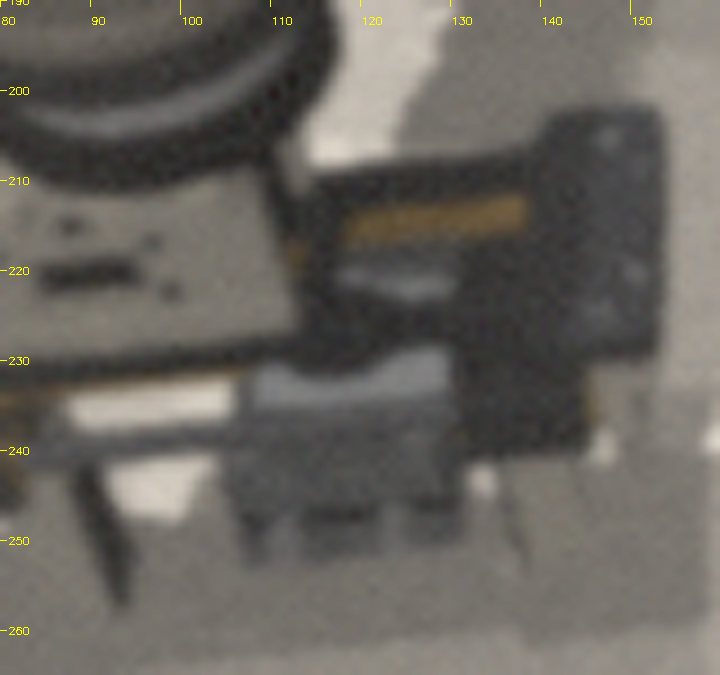

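>>> play_rows:
  moves: [255,0.3,1.3,2.3,0,255,0.3,1.3,2.3,0,255,0.3,1.3,2.3,0,255,0.3,1.3,2.3,0,255,0.3,1.3,2.3,0,255,0.3,1.3,2.3,0,255,0.3,1.3,2.3,0,255,0.3,1.3,2.3,0]

```text
time: 8.43
tool_pos: [543.8, -336.1, 32.8]
tcp_rot: [3.141, 0.0, 2.675]
contact_force: [1.8, 1.0, 1.8]
grip_width: 43.1
```

>>> play_rows:
  moves: [255,0,0,0,0,255,0,0,0,0,255,0,0,0,0,255,0,0,0,0]

```text
time: 8.77
tool_pos: [543.7, -336.4, 32.8]
tcp_rot: [-3.141, 0.0, 2.675]
contact_force: [0.6, 0.0, 1.0]
grip_width: 32.1
```

>>> play_rows:
  moves: [255,0,0,-7,0,255,1,0,-14,0,255,2,0,-21,0,255,3,0,-28,0,255,5,0,-35,0,255,7,0,-42,0,255,9,0,-49,0,255,12,0,-56,0]

```text
time: 9.43
tool_pos: [532.8, -330.7, 89.6]
tcp_rot: [-3.141, 0.0, 2.675]
contact_force: [-0.2, -0.1, -1.1]
grip_width: 31.6
```

>>> play_rows:
  moves: [255,4,0,-7,0,255,8,0,-14,0,255,12,0,-21,0,255,17,0,-27,0,255,22,0,-33,0,255,27,0,-39,0,255,32,0,-45,0,255,37,0,-50,0]

```text
time: 10.1
tool_pos: [499.4, -313.9, 139.4]
tcp_rot: [-3.141, 0.0, 2.675]
contact_force: [0.4, -0.2, -2.0]
grip_width: 31.9
```

Run:
```python
from go import *
go(0,0,0,0)
c=cap("scene"); crop(c,60,160,90,75,8,"s12.png")
c=cap("top"); crop(c,320,150,90,75,8,"t12.png")
```

```text
t 10.1 pos [ 499.4 -313.9  139.4] rpy [-3.141  0.     2.675] w 31.9 F [ 0.4 -0.2 -2. ]
shift [587.3  55.9 139.3] turn -26.7 dist 606 j6 -1.8
```

View pics/s12.png

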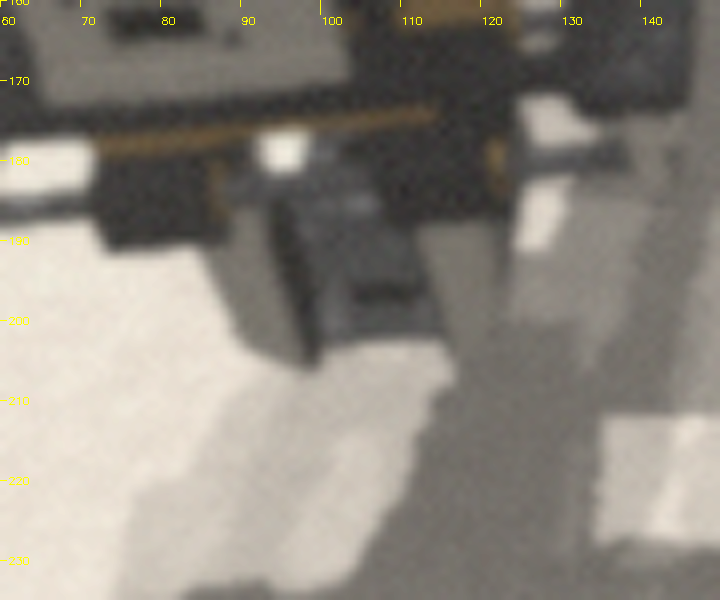

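View pics/t12.png

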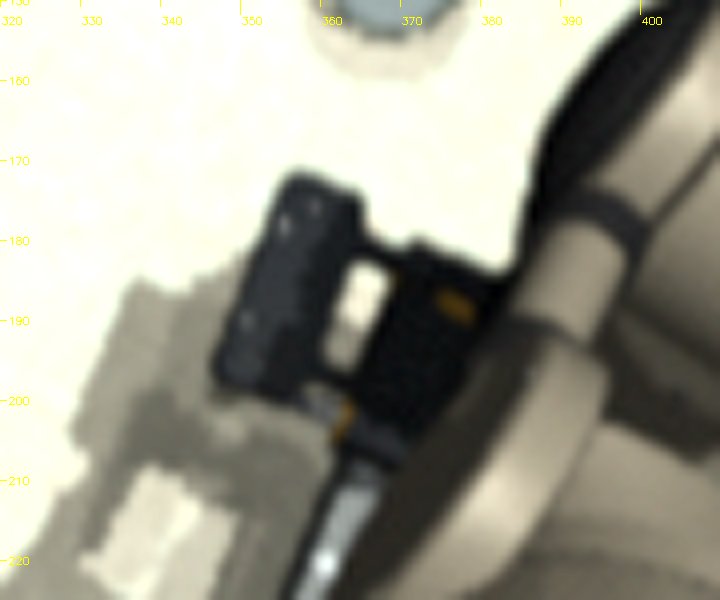

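Run:
```python
from go import *
go(578,-200,160,1.398)
```

```text
t 10.2 pos [ 499.5 -314.   139.8] rpy [-3.141e+00  1.000e-03  2.675e+00] w 32.2 F [-0.6  0.3 -1.8]
shift [-18.8 137.1 -20.2] turn 73.2 dist 140 j6 -1.8
```

>>> play_rows:
  moves: [255,-2,12,-2,6,255,-4,24,-5,12,255,-6,38,-8,18,255,-8,52,-10,24,255,-10,66,-12,30,255,-12,80,-14,36,255,-14,94,-16,42,255,-16,106,-18,48]

```text
time: 10.87
tool_pos: [562.2, -225.8, 156.4]
tcp_rot: [-3.141, -0.0, 1.833]
contact_force: [0.0, 0.4, -2.5]
grip_width: 32.1
```

>>> play_rows:
  moves: [255,6,4,0,6,255,12,8,0,12,255,18,12,0,18,255,22,15,0,25,255,22,15,0,25]

```text
time: 11.28
tool_pos: [570.7, -200.5, 156.3]
tcp_rot: [-3.141, -0.0, 1.398]
contact_force: [-0.3, -0.2, -1.8]
grip_width: 31.8
```

Run:
```python
from go import *
go(578,-200,160,1.398)
c=cap("scene"); crop(c,120,110,110,90,7,"s13.png")
```

```text
t 11.28 pos [ 570.7 -200.5  156.3] rpy [-3.141 -0.     1.398] w 31.8 F [-0.3 -0.2 -1.8]
shift [ 1.8  7.1 -3.7] turn -0.0 dist 8 j6 -0.29
```

View pics/s13.png

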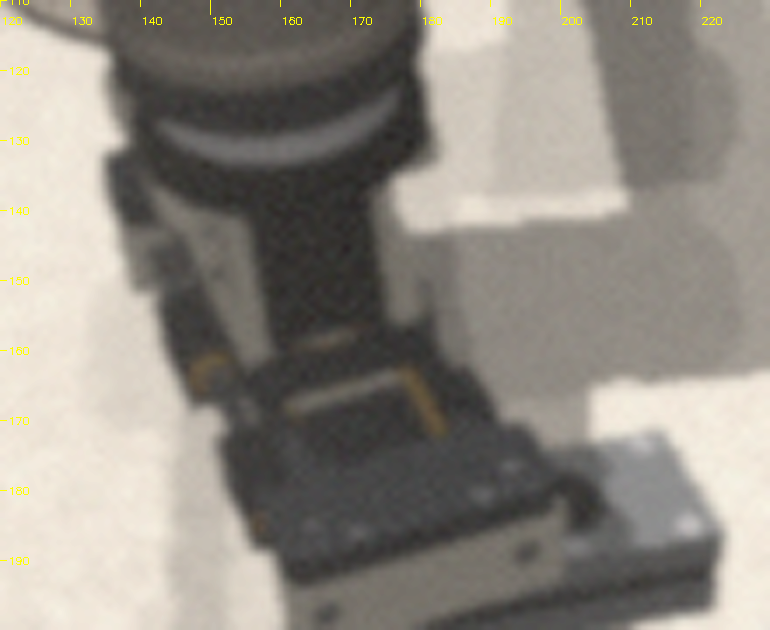

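The cell is gripped firmly this time and still horizontal, its far end at scene (205,182). I'll use moderate vertical jerks and check.

>>> play_rows:
  moves: [255,0,0,-22,0,255,0,0,-22,0,255,0,0,0,0,255,0,0,0,0,255,0,0,0,0]

```text
time: 11.75
tool_pos: [569.4, -201.4, 155.2]
tcp_rot: [-3.138, -0.001, 1.403]
contact_force: [-0.5, -0.1, -1.8]
grip_width: 32.2
```

Run:
```python
from go import *
go(578,-200,160,1.398)
c=cap("scene"); crop(c,120,110,110,90,7,"s14.png")
```

```text
t 11.75 pos [ 569.4 -201.4  155.2] rpy [-3.138e+00 -1.000e-03  1.403e+00] w 32.2 F [-0.5 -0.1 -1.8]
shift [ 2.8  8.2 -4.8] turn 0.3 dist 10 j6 -0.3
```

View pics/s14.png

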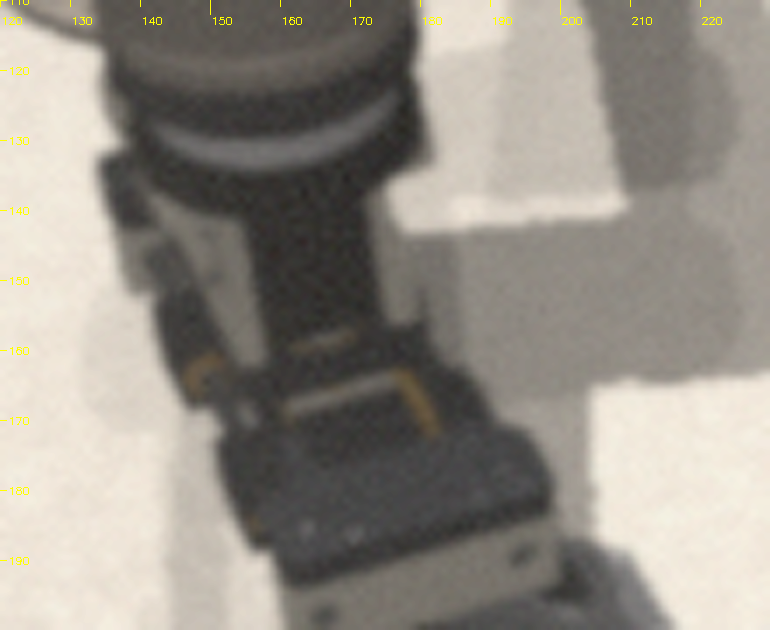

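It swung down and is still held. Looking lower in the picture.

Run:
```python
from go import *
c=cap("scene"); crop(c,140,165,90,75,9,"s15.png")
c=cap("top"); crop(c,270,130,90,75,8,"t15.png")
```

```text
(no output)
```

View pics/s15.png

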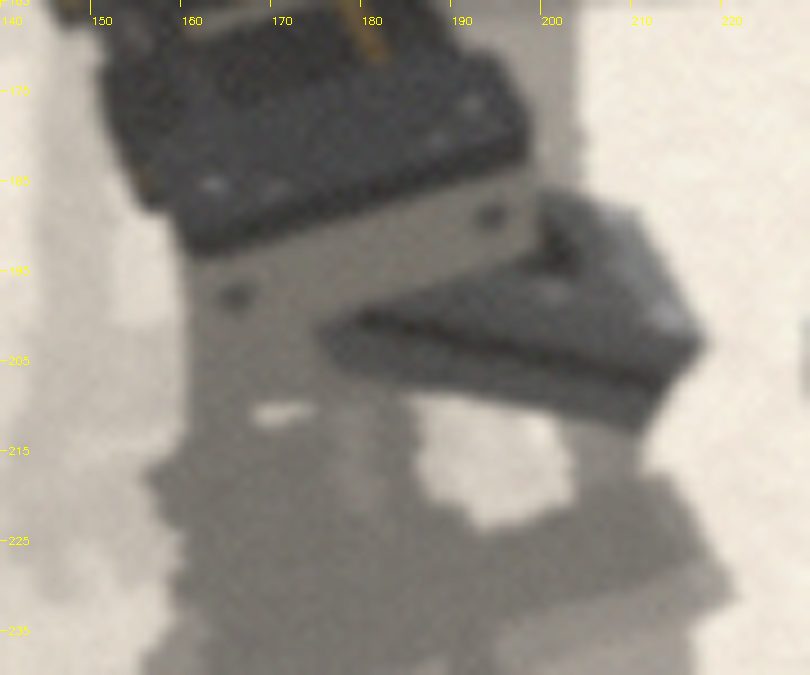

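View pics/t15.png

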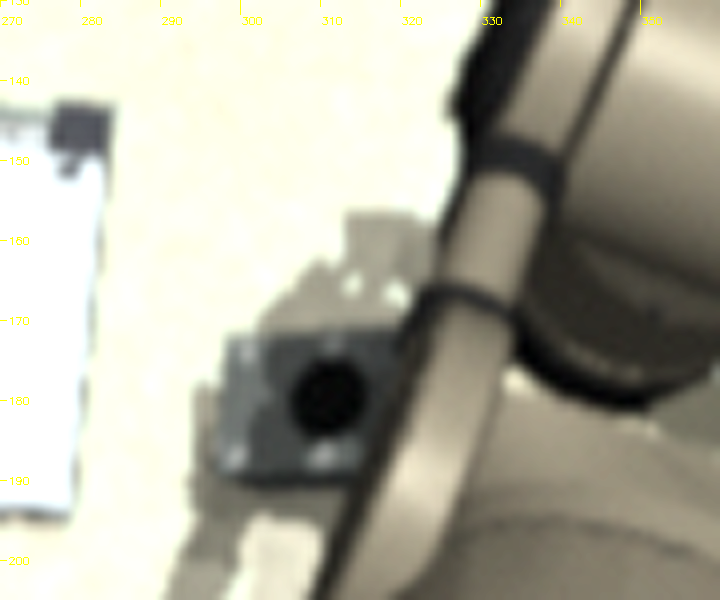

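>>> play_rows:
  moves: [255,0,0,-22,0,255,0,0,-22,0,255,0,0,0,0,255,0,0,0,0,255,0,0,0,0]

```text
time: 12.32
tool_pos: [569.8, -201.1, 155.8]
tcp_rot: [-3.139, -0.001, 1.401]
contact_force: [0.6, 0.6, -2.9]
grip_width: 32.1
```

Run:
```python
from go import *
go(578,-200,160,1.398)
c=cap("scene"); crop(c,140,165,90,75,9,"s16.png")
```

```text
t 12.32 pos [ 569.8 -201.1  155.8] rpy [-3.139e+00 -1.000e-03  1.401e+00] w 32.1 F [ 0.6  0.6 -2.9]
shift [ 2.5  7.9 -4.3] turn 0.2 dist 9 j6 -0.3
```

View pics/s16.png

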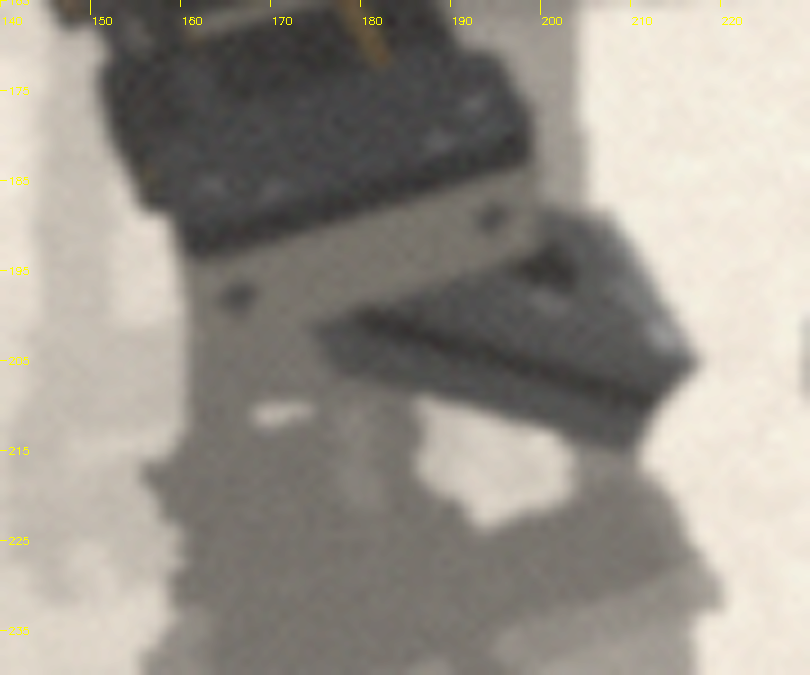

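>>> play_rows:
  moves: [255,0,0,-28,0,255,0,0,-28,0,255,0,0,0,0,255,0,0,0,0,255,0,0,-28,0,255,0,0,-28,0,255,0,0,0,0,255,0,0,0,0]

```text
time: 13.03
tool_pos: [568.8, -200.7, 153.5]
tcp_rot: [-3.136, -0.001, 1.401]
contact_force: [-1.5, 1.3, -4.6]
grip_width: 32.1
```

Run:
```python
from go import *
go(578,-200,160,1.398)
c=cap("scene"); crop(c,140,165,90,75,9,"s17.png")
```

```text
t 13.03 pos [ 568.8 -200.7  153.5] rpy [-3.136e+00 -1.000e-03  1.401e+00] w 32.1 F [-1.5  1.3 -4.6]
shift [ 2.3  8.9 -6.6] turn 0.2 dist 11 j6 -0.3
```

View pics/s17.png

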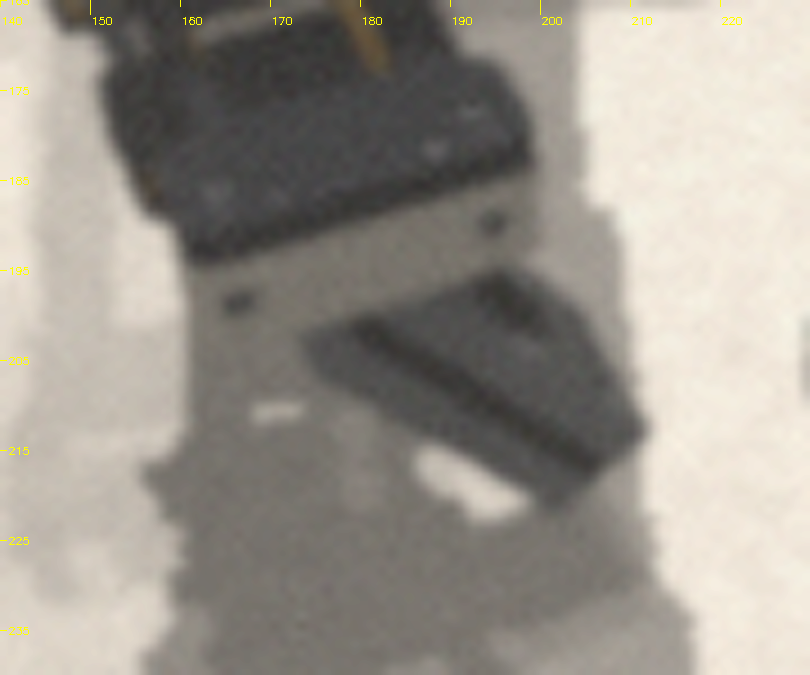

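>>> play_rows:
  moves: [255,28,0,-20,0,255,50,0,-20,0,255,64,0,-18,0,255,72,0,-14,0,255,76,0,-10,0,255,76,0,-6,0,255,72,0,-3,0,255,66,0,0,0]

```text
time: 13.75
tool_pos: [581.2, -137.2, 155.8]
tcp_rot: [-3.14, 0.0, 1.401]
contact_force: [0.1, -0.1, -2.2]
grip_width: 32.1
```

Run:
```python
from go import *
go(578,-200,160,1.398)
c=cap("scene"); crop(c,180,150,90,75,9,"s18.png")
```

```text
t 13.75 pos [ 581.2 -137.2  155.8] rpy [-3.14   0.     1.401] w 32.1 F [ 0.1 -0.1 -2.2]
shift [-62.5   7.4  -4.2] turn 0.2 dist 63 j6 -0.19
```

View pics/s18.png

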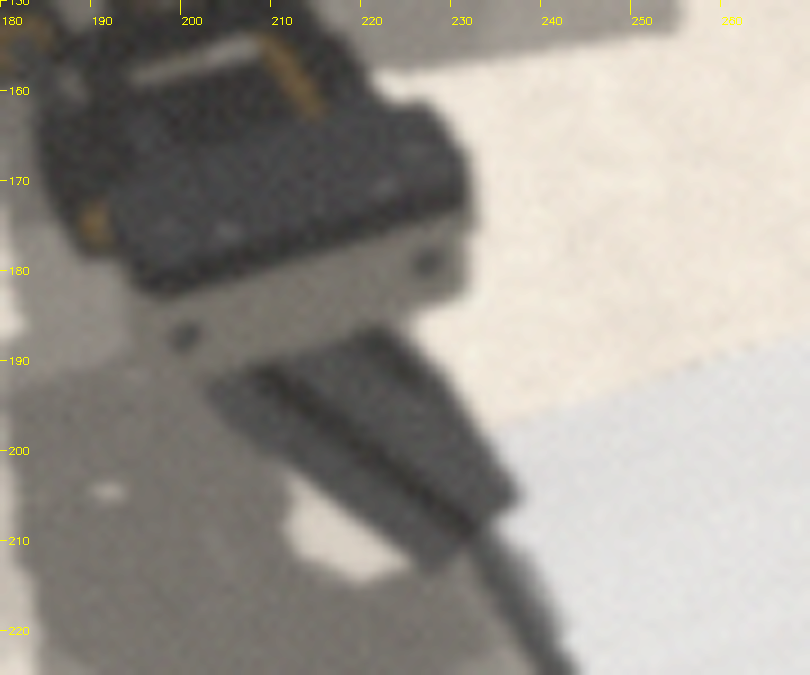

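>>> play_rows:
  moves: [255,-4,0,0,0,255,-13,0,0,0,255,-27,0,0,0,255,-47,0,0,0,255,-72,0,0,0,255,-42,0,-20,0,255,-20,0,-20,0,255,-6,0,-20,0]

```text
time: 14.47
tool_pos: [581.0, -142.9, 177.9]
tcp_rot: [3.139, 0.0, 1.399]
contact_force: [0.5, 0.4, -2.0]
grip_width: 32.3
```

>>> play_rows:
  moves: [255,6,0,2,0,255,8,0,5,0,255,8,0,10,0]

```text
time: 14.72
tool_pos: [581.9, -134.5, 166.3]
tcp_rot: [-3.142, 0.001, 1.402]
contact_force: [-0.3, 0.7, -2.6]
grip_width: 32.0
```

Run:
```python
from go import *
go(578,-200,160,1.398)
c=cap("scene"); crop(c,180,150,90,75,9,"s19.png")
```

```text
t 14.72 pos [ 581.9 -134.5  166.3] rpy [-3.142e+00  1.000e-03  1.402e+00] w 32.0 F [-0.3  0.7 -2.6]
shift [-65.2   7.1   6.3] turn 0.2 dist 66 j6 -0.19
```

View pics/s19.png

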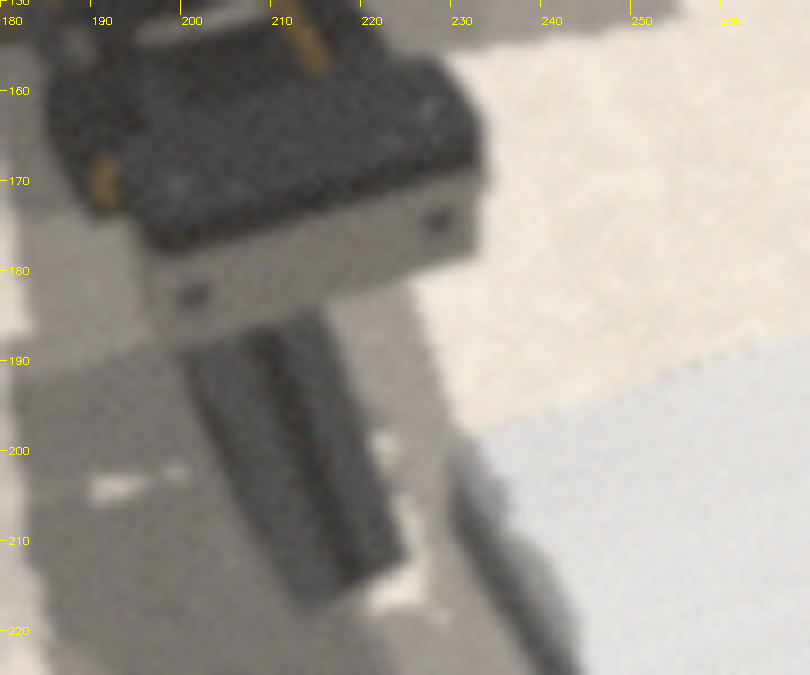

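Nearly upright now. Next, its lean from the gasket line.

Run:
```python
from fit import *
c=cap("scene")
o=px(180,150,9,[(262,345),(350,570)]); d=np.array(o[1])-o[0]; print(np.degrees(np.arctan2(d[0],d[1])),np.linalg.norm(d))
tx=np.array([np.cos(1.402),np.sin(1.402),0])
for z0 in (145,):
  for dx in(0,):
    top=np.array([582,-134.5,140.])
    for ph in range(-10,40,5):
        q=top+85*(tx*np.sin(np.radians(ph))+np.array([0,0,-np.cos(np.radians(ph))]))
        dd=P(c,q)-P(c,top); print(ph,np.degrees(np.arctan2(dd[0],dd[1])),np.linalg.norm(dd))
```

```text
21.361020161252615 26.844085722400855
-10 -6.490072364485651 29.52879975107704
-5 -0.42855347748963624 28.618029320084045
0 5.962836441443637 27.845161955424064
5 12.64540790931241 27.23951957830923
10 19.55491594312566 26.825555071530875
15 26.60394559071783 26.620483775438913
20 33.689358262291286 26.63235484211271
25 40.70372523125459 26.85907193378602
30 47.54792164664093 27.288656593115043
35 54.14150201568231 27.900682514150198
```

Run:
```python
from go import *
go(643.2,-1.7,166,1.398)
```

```text
t 14.82 pos [ 581.1 -134.9  165.1] rpy [-3.139  0.     1.401] w 32.4 F [ 0.5 -0.4 -2.2]
shift [141.7  38.7  -1.1] turn 0.2 dist 147 j6 -0.19
```

>>> play_rows:
  moves: [255,20,6,0,0,255,40,11,0,0,255,60,17,0,0,255,79,23,0,0,255,96,28,0,0,255,110,32,0,0,255,121,35,0,0,255,129,37,0,0]

```text
time: 15.48
tool_pos: [640.5, -13.0, 166.4]
tcp_rot: [-3.141, 0.0, 1.402]
contact_force: [-0.1, 1.3, -1.6]
grip_width: 32.5
```

>>> play_rows:
  moves: [255,5,1,1,0,255,9,2,3,0,255,12,2,6,0,255,12,2,9,0,255,12,2,9,0]

```text
time: 15.9
tool_pos: [643.5, -2.4, 156.7]
tcp_rot: [-3.14, 0.0, 1.401]
contact_force: [-0.3, 0.9, -1.9]
grip_width: 32.5
```

Run:
```python
from go import *
go(643.2,-1.7,150,1.398)
c=cap("scene"); crop(c,225,150,100,75,8,"s20.png")
```

```text
t 15.9 pos [643.5  -2.4 156.7] rpy [-3.14   0.     1.401] w 32.5 F [-0.3  0.9 -1.9]
shift [ 0.6 -0.4  6.7] turn 0.2 dist 7 j6 0.05
```

View pics/s20.png

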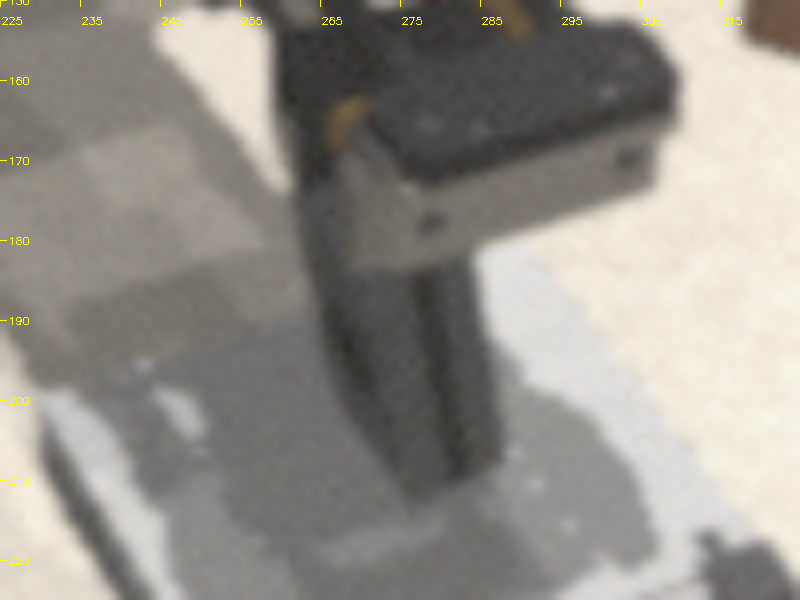

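Run:
```python
from fit import *
c=cap("scene")
tx=np.array([np.cos(1.402),np.sin(1.402),0]); top=np.array([643,0,130.])
for ph in range(-10,30,5):
    q=top+85*(tx*np.sin(np.radians(ph))+np.array([0,0,-np.cos(np.radians(ph))])); dd=P(c,q)-P(c,top); print(ph,np.degrees(np.arctan2(dd[0],dd[1])))
```

```text
-10 -13.405328070231082
-5 -8.14744450430473
0 -2.4677351578700564
5 3.658164554434242
10 10.232470417598236
15 17.22548989630945
20 24.568031639585346
25 32.15012533999389
```

>>> play_rows:
  moves: [255,0,0,3,0,255,0,0,6,0,255,0,0,8,0,255,0,0,10,0,255,0,0,10,0]

```text
time: 16.42
tool_pos: [644.0, -2.1, 147.3]
tcp_rot: [-3.141, 0.0, 1.401]
contact_force: [0.3, 0.5, -1.9]
grip_width: 32.3
```

>>> play_rows:
  moves: [255,0,0,1,0,255,0,0,2,0,255,0,0,2,0]

```text
time: 16.67
tool_pos: [644.5, -2.1, 146.9]
tcp_rot: [3.14, 0.0, 1.401]
contact_force: [-1.0, -0.2, 4.2]
grip_width: 31.9
```

>>> play_rows:
  moves: [255,0,0,1,0,255,0,0,2,0,255,0,0,2,0]

```text
time: 16.92
tool_pos: [644.9, -2.1, 146.7]
tcp_rot: [3.138, -0.0, 1.401]
contact_force: [-3.2, 0.5, 12.5]
grip_width: 31.7
```

>>> play_rows:
  moves: [255,2,0,0,0,255,4,0,0,0,255,6,0,0,0,255,8,0,0,0,255,8,0,0,0]

```text
time: 17.33
tool_pos: [646.2, 6.2, 146.7]
tcp_rot: [3.138, -0.0, 1.402]
contact_force: [-3.4, 0.2, 14.1]
grip_width: 31.9
```

Run:
```python
from go import *
go(643.2,-1.7,150,1.398)
c=cap("scene"); crop(c,225,150,100,75,8,"s21.png")
```

```text
t 17.33 pos [646.2   6.2 146.7] rpy [ 3.138 -0.     1.402] w 31.9 F [-3.4  0.2 14.1]
shift [-8.3 -1.6 -3.3] turn 0.2 dist 9 j6 0.06
```

View pics/s21.png

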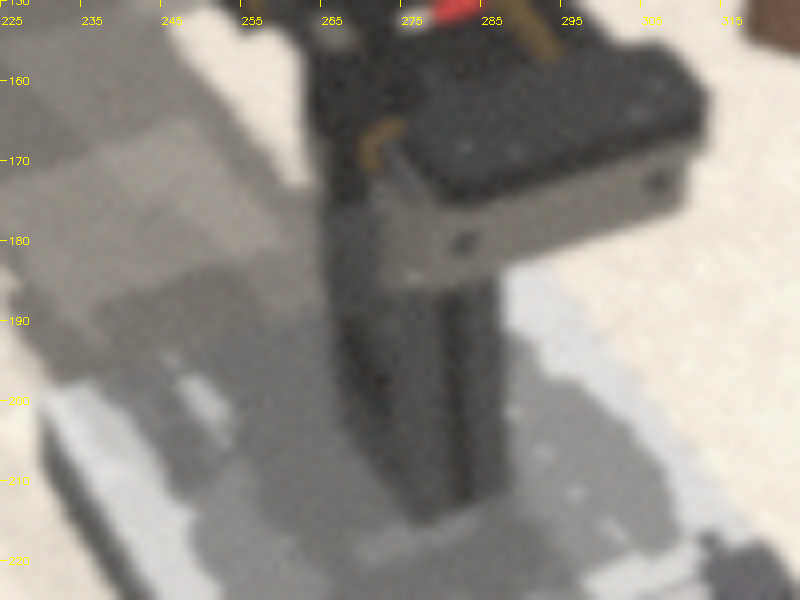

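>>> play_rows:
  moves: [255,2,0,0,0,255,4,0,0,0,255,6,0,0,0,255,6,0,0,0]

```text
time: 17.72
tool_pos: [647.2, 12.2, 146.3]
tcp_rot: [3.138, -0.0, 1.402]
contact_force: [-2.8, 0.5, 11.2]
grip_width: 31.8
```

Run:
```python
from go import *
go(643.2,-1.7,150,1.398)
c=cap("scene"); crop(c,225,150,100,75,8,"s22.png")
c=cap("top"); crop(c,210,120,100,75,8,"t22.png")
```

```text
t 17.72 pos [647.2  12.2 146.3] rpy [ 3.138 -0.     1.402] w 31.8 F [-2.8  0.5 11.2]
shift [-14.4  -1.6  -3.8] turn 0.2 dist 15 j6 0.07
```

View pics/s22.png

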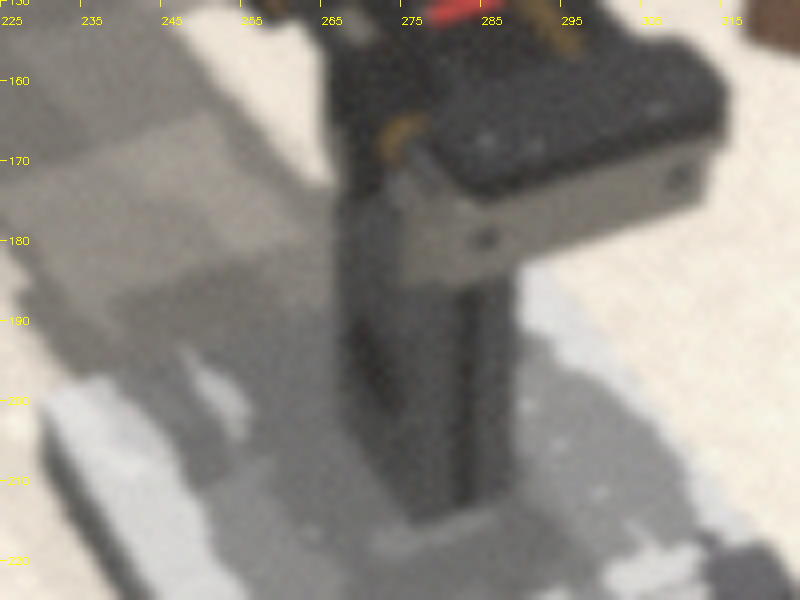

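View pics/t22.png

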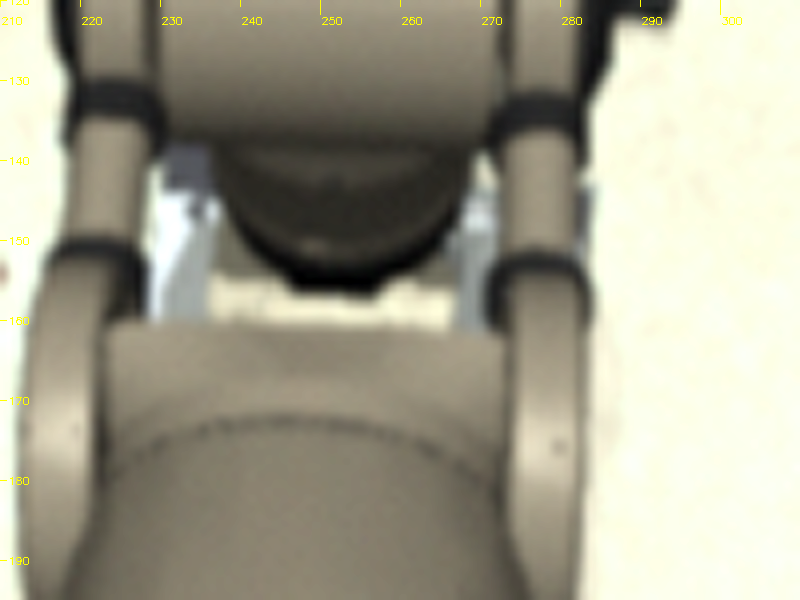

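The gasket line (283,187)→(283,212) is within about 1° of vertical. I'll ease the pressure and open.

>>> play_rows:
  moves: [255,0.5,0,-1,0,255,0.5,0,-1,0,255,0.5,0,-1.2,0]

```text
time: 18.07
tool_pos: [647.0, 12.3, 146.3]
tcp_rot: [3.14, 0.0, 1.401]
contact_force: [-2.0, 0.4, 5.3]
grip_width: 32.0
```

>>> play_rows:
  moves: [255,0,0,-0.6,0,255,0,0,-0.6,0,0,0,0,-0.6,0,0,0,0,-0.6,0,0,0,0,-0.6,0,0,0,0,-0.6,0,0,0,0,-0.6,0,0,0,0,-0.6,0]

```text
time: 18.73
tool_pos: [646.6, 12.2, 145.2]
tcp_rot: [-3.141, 0.0, 1.401]
contact_force: [-0.3, -0.3, 1.0]
grip_width: 67.5
```

Run:
```python
from go import *
go(643.2,-1.7,150,1.398)
c=cap("scene"); crop(c,225,150,100,75,8,"s23.png")
```

```text
t 18.73 pos [646.6  12.2 145.2] rpy [-3.141  0.     1.401] w 67.5 F [-0.3 -0.3  1. ]
shift [-14.3  -1.   -4.8] turn 0.2 dist 15 j6 0.07
```

View pics/s23.png

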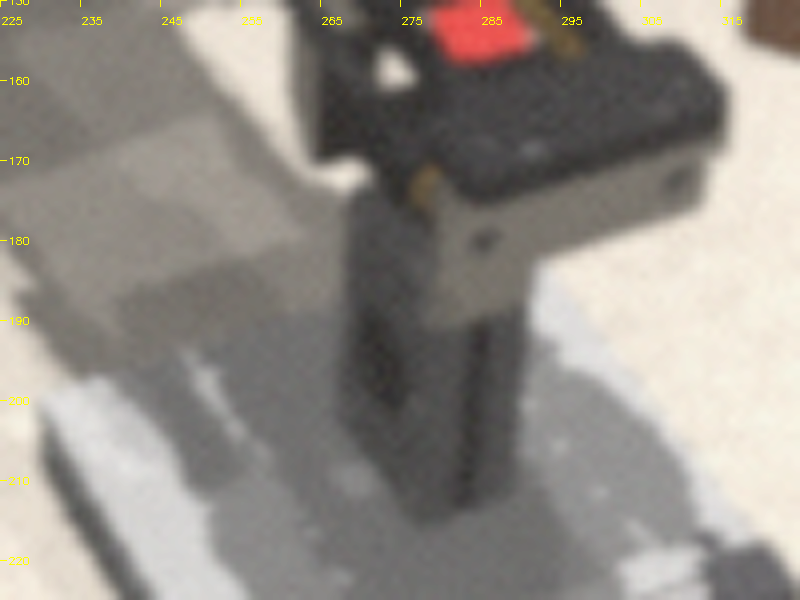

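>>> play_rows:
  moves: [0,0,0,0,0,0,0,0,0,0,0,0,0,-8,0,0,0,0,-25,0,0,0,0,-50,0,0,0,0,-80,0,0,0,0,-110,0,0,0,0,-110,0]

```text
time: 19.45
tool_pos: [649.0, 12.1, 263.5]
tcp_rot: [3.129, -0.001, 1.401]
contact_force: [0.6, 1.4, 1.5]
grip_width: 91.6
```

Run:
```python
from go import *
go(505,250,200,0.44)
c=cap("scene"); crop(c,215,140,110,85,7,"s24.png")
```

```text
t 19.45 pos [649.   12.1 263.5] rpy [ 3.129e+00 -1.000e-03  1.401e+00] w 91.6 F [0.6 1.4 1.5]
shift [ 210.2 -182.8   61.4] turn 55.1 dist 285 j6 0.07
```

View pics/s24.png

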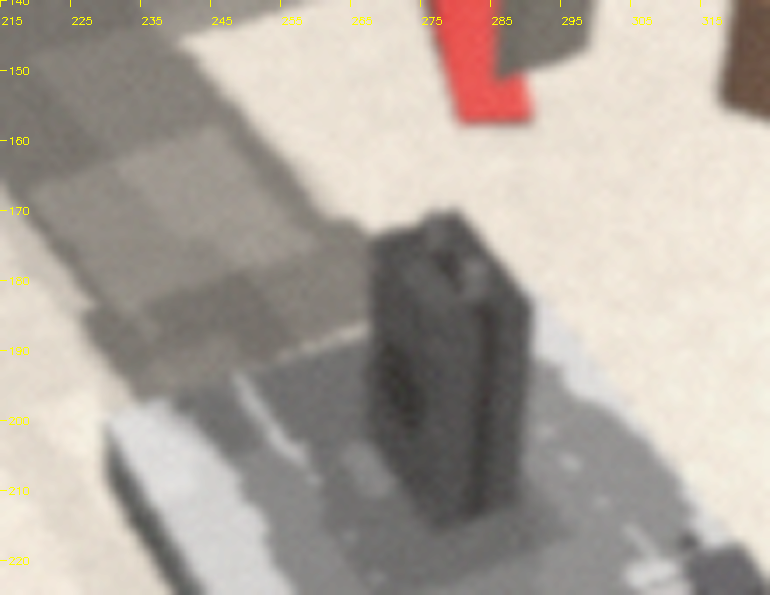

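The cell stands ports-up on the platform, ports at scene (278,173). Now the wedge: move above its post, then look from the top.

>>> play_rows:
  moves: [0,40,-35,0,7,0,80,-70,0,14,0,110,-95,0,21,0,140,-120,0,28,0,170,-145,0,35,0,200,-172,0,42,0,214,-180,10,49,0,214,-180,20,55]

```text
time: 20.17
tool_pos: [502.0, 258.6, 235.6]
tcp_rot: [-3.139, -0.001, 0.44]
contact_force: [-0.3, 0.4, 0.3]
grip_width: 92.0
```

Run:
```python
from fit import *
from go import go
go(530.4,273.2,120,.441)
c=cap("top"); crop(c,210,120,100,75,8,"t25.png"); 
im=cv2.resize(c["color"][:,:,::-1],(800,600)); cv2.imwrite("pics/t25f.png",im)
for n,u in (("A",(298,393)),("Atip",(318,352)),("B",(195,397)),("Btip",(237,365))): print(n,ray(c,(u[0]*.64,u[1]*.64),60 if len(n)==1 else 4))
```

```text
t 20.17 pos [502.  258.6 235.6] rpy [-3.139e+00 -1.000e-03  4.400e-01] w 92.0 F [-0.3  0.4  0.3]
shift [ 31.8  -0.9 115.7] turn -0.0 dist 120 j6 1.47
A [401.42672213 209.66060753  60.        ]
Atip [480.2956887 178.2552082   4.       ]
B [406.57118414 399.0730462   60.        ]
Btip [465.25243435 337.45660983   4.        ]
```

View pics/t25.png

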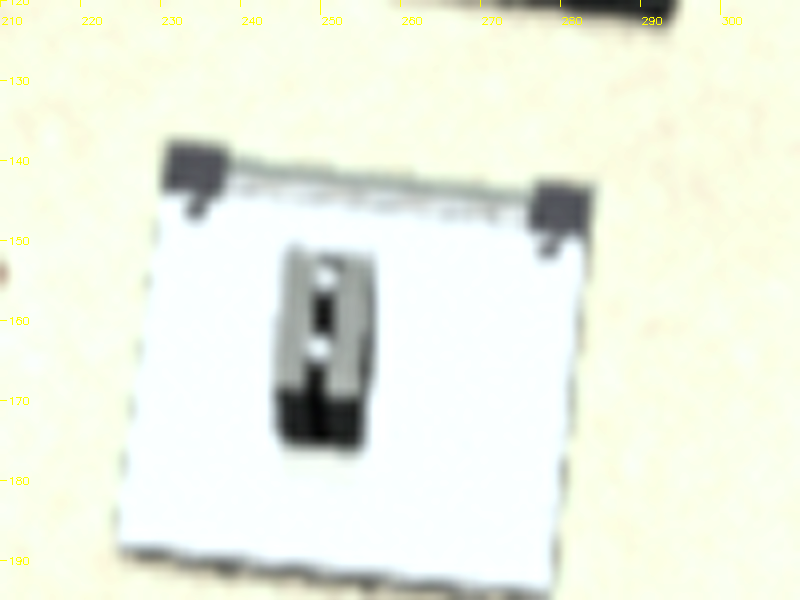

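View pics/t25f.png

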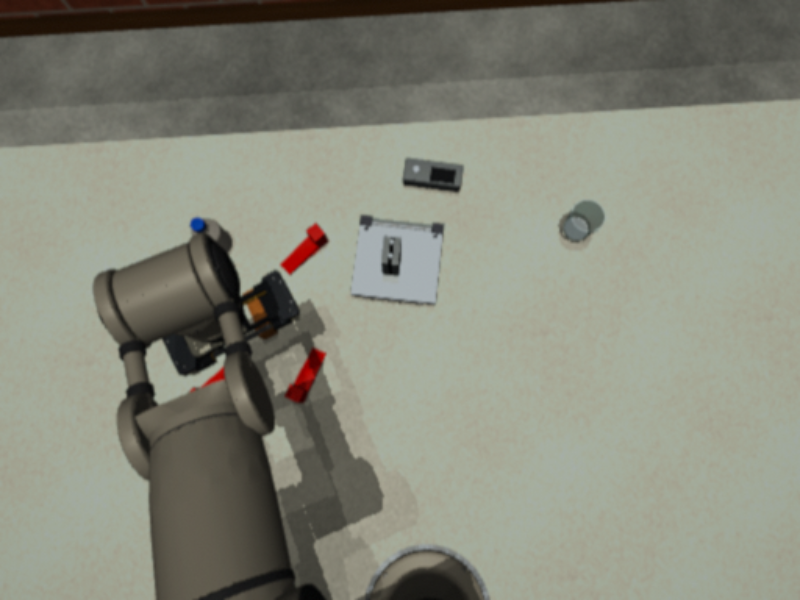

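Run:
```python
from fit import *
c=cap("top")
o=px(210,120,8,[(290,250),(375,255),(363,395),(278,390),(326,322)])
w=[ray(c,u,122) for u in o]; print(np.round(w,1)); ctr=np.mean(w[:4],0); print(ctr)
o=px(210,120,8,[(283,447),(363,450)]); print(np.round([ray(c,u,30) for u in o],1))
o=px(210,120,8,[(325,275),(318,347)]); print("ports",np.round([ray(c,u,133) for u in o],1))
```

```text
[[673.3  32.7 122. ]
 [669.5   2.4 122. ]
 [618.2  10.  122. ]
 [622.   39.9 122. ]
 [645.8  21.4 122. ]]
[645.74353668  21.24085797 122.        ]
[[622.8  41.5  30. ]
 [619.6  10.8  30. ]]
ports [[660.   20.7 133. ]
 [633.8  24.7 133. ]]
```

>>> play_rows:
  moves: [0,31.8,-0.9,35,0,0,31.8,-0.9,70,0,0,31.8,-0.9,100,0,0,31.8,-0.9,120,0,0,31.8,-0.9,120,0]

```text
time: 20.68
tool_pos: [531.7, 265.8, 110.7]
tcp_rot: [-3.141, 0.01, 0.443]
contact_force: [-1.0, -0.4, -0.9]
grip_width: 91.9
```

Run:
```python
from go import *
go(530.4,273.2,36,.441)
c=cap("scene"); crop(c,280,90,100,80,8,"s26.png")
```

```text
t 20.68 pos [531.7 265.8 110.7] rpy [-3.141  0.01   0.443] w 91.9 F [-1.  -0.4 -0.9]
shift [ 2.7 -7.2 74.6] turn 0.1 dist 75 j6 1.46
```

View pics/s26.png

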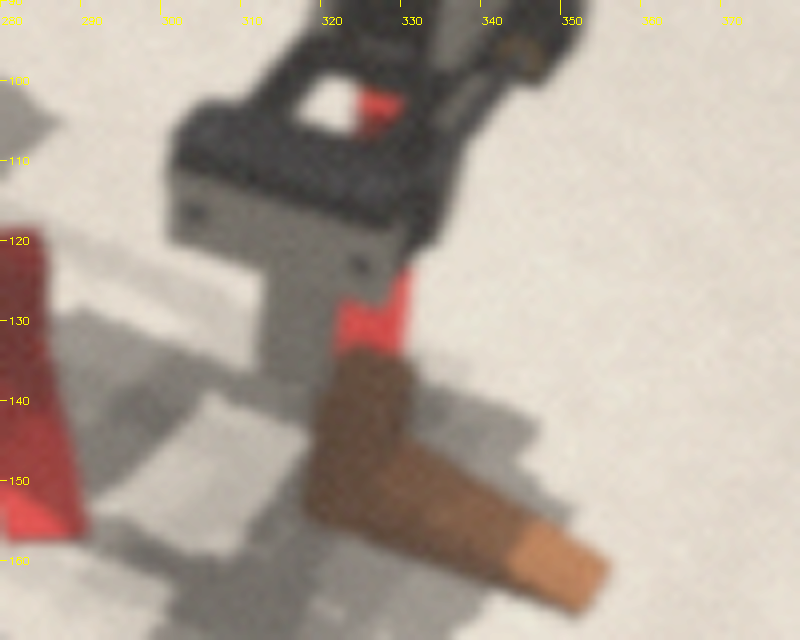

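The cell stands at (645.7, 21.3), about 9 mm off the platform middle and upright. Moving down over the wedge post now.

>>> play_rows:
  moves: [0,0,0,15,0,0,0,0,15,0,0,0,0,15,0]

```text
time: 20.98
tool_pos: [534.5, 267.6, 101.9]
tcp_rot: [3.141, -0.001, 0.442]
contact_force: [0.2, 0.4, 0.0]
grip_width: 91.9
```

Run:
```python
from go import *
go(530.4,273.2,36,.441)
```

```text
t 20.98 pos [534.5 267.6 101.9] rpy [ 3.141e+00 -1.000e-03  4.420e-01] w 91.9 F [0.2 0.4 0. ]
shift [-1.4 -6.8 65.9] turn 0.1 dist 66 j6 1.47
```

>>> play_rows:
  moves: [0,-1.4,-6.8,25,0,0,-1.4,-6.8,45,0,0,-1.4,-6.8,60,0,0,-1.4,-6.8,66,0,0,-1.4,-6.8,66,0,100,-1.4,-6.8,66,0,200,-1.4,-6.8,66,0,255,-1.4,-6.8,66,0]

```text
time: 21.65
tool_pos: [530.4, 273.8, 36.0]
tcp_rot: [3.141, -0.003, 0.441]
contact_force: [-0.3, -0.1, -0.6]
grip_width: 76.1
```

>>> play_rows:
  moves: [255,0,0,0,0,255,0,0,0,0,255,0,0,0,0,255,0,0,0,0,255,0,0,0,0,255,0,0,0,0,255,0,0,0,0,255,0,0,0,0]

```text
time: 22.32
tool_pos: [529.4, 273.5, 34.4]
tcp_rot: [3.142, 0.0, 0.441]
contact_force: [-0.2, 1.4, -0.9]
grip_width: 29.7
```

Run:
```python
from go import *
go(530.4,273.2,36,.441)
c=cap("scene"); crop(c,280,90,100,80,8,"s27.png")
```

```text
t 22.32 pos [529.4 273.5  34.4] rpy [3.142 0.    0.441] w 29.7 F [-0.2  1.4 -0.9]
shift [ 0.8  0.7 -1.6] turn 0.0 dist 2 j6 1.48
```

View pics/s27.png

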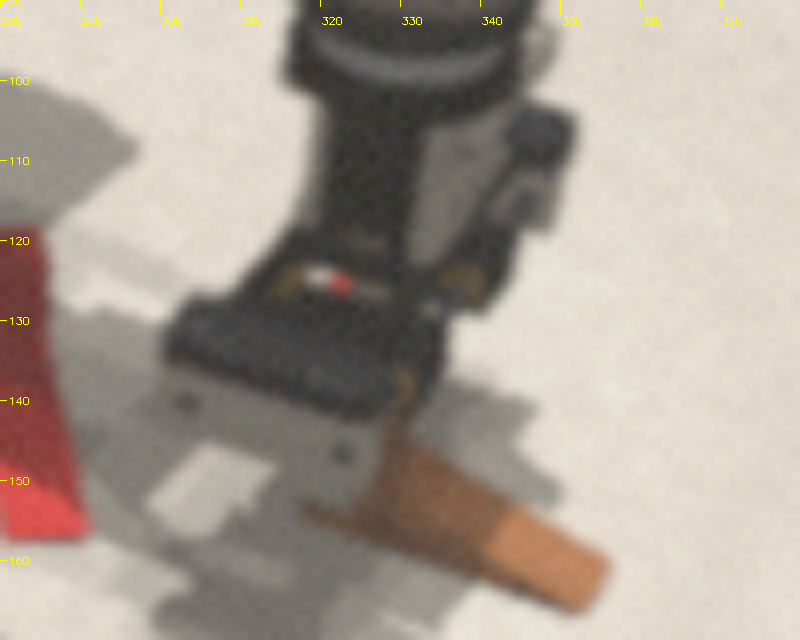

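The wedge post is gripped at 29.7 mm. Lifting.

>>> play_rows:
  moves: [255,0,0,-10,0,255,0,0,-30,0,255,0,0,-55,0,255,0,0,-80,0,255,0,0,-90,0,255,0,0,-90,0]

```text
time: 22.87
tool_pos: [531.0, 274.1, 127.6]
tcp_rot: [3.141, -0.006, 0.441]
contact_force: [0.6, -0.1, -0.8]
grip_width: 30.1
```

Run:
```python
from go import *
go(460,44.5,125,-.173)
```

```text
t 22.87 pos [531.  274.1 127.6] rpy [ 3.141 -0.006  0.441] w 30.1 F [ 0.6 -0.1 -0.8]
shift [-162.2  177.3    1.8] turn 35.2 dist 240 j6 1.48
```

>>> play_rows:
  moves: [255,-25,28,0,5,255,-50,55,0,11,255,-75,82,0,17,255,-100,109,0,23,255,-122,134,0,29,255,-142,156,0,34,255,-156,171,0,35,255,-162,177,0,35]

```text
time: 23.53
tool_pos: [456.9, 42.1, 123.3]
tcp_rot: [3.141, 0.003, -0.173]
contact_force: [-0.0, 0.3, -1.3]
grip_width: 30.2
```

Run:
```python
from go import *
go(460,44.5,40,-.173)
c=cap("scene"); crop(c,190,90,130,100,6,"s28.png")
c=cap("top"); crop(c,210,120,100,100,6,"t28.png")
```

```text
t 23.53 pos [456.9  42.1 123.3] rpy [ 3.141e+00  3.000e-03 -1.730e-01] w 30.2 F [-0.   0.3 -1.3]
shift [ 2.9 -3.  83.3] turn 0.0 dist 83 j6 1.67
```

View pics/s28.png

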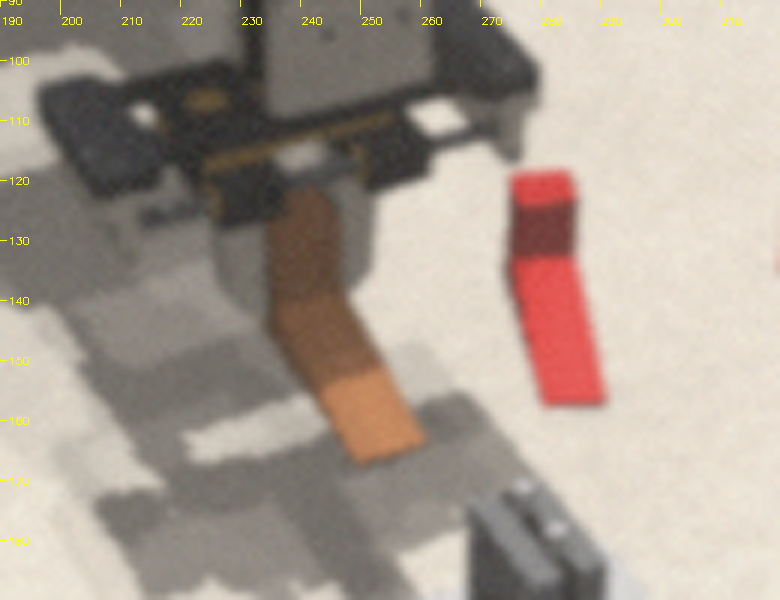

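View pics/t28.png

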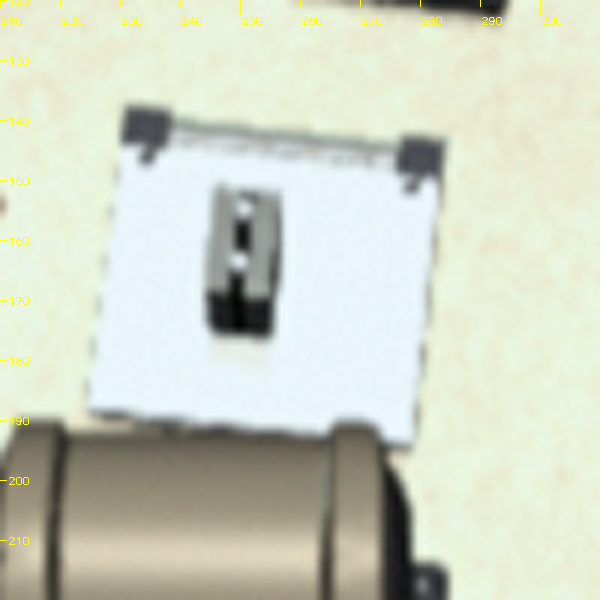

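>>> play_rows:
  moves: [255,3,-3,30,0,255,3,-3,55,0,255,3,-3,72,0,255,3,-3,82,0,255,3,-3,86,0,255,3,-3,87,0,255,3,-3,87,0,255,3,-3,87,0]

```text
time: 24.3
tool_pos: [462.7, 47.1, 38.0]
tcp_rot: [-3.141, -0.001, -0.169]
contact_force: [0.5, -0.3, -1.1]
grip_width: 29.7
```

Run:
```python
from go import *
go(460,44.5,34.5,-.173)
```

```text
t 24.3 pos [462.7  47.1  38. ] rpy [-3.141e+00 -1.000e-03 -1.690e-01] w 29.7 F [ 0.5 -0.3 -1.1]
shift [-2.2  3.   3.5] turn 0.2 dist 5 j6 1.68
```

>>> play_rows:
  moves: [255,0,2.5,2,0,255,0,2.5,3,0,255,0,2.5,3.5,0,255,0,2.5,3.5,0,255,0,2.5,3.5,0]

```text
time: 24.72
tool_pos: [461.9, 44.1, 34.4]
tcp_rot: [3.141, -0.001, -0.17]
contact_force: [-1.3, -0.6, 3.6]
grip_width: 29.8
```

Run:
```python
from go import *
go(460,44.5,34.5,-.173)
c=cap("scene"); crop(c,190,90,130,100,6,"s29.png")
```

```text
t 24.72 pos [461.9  44.1  34.4] rpy [ 3.141e+00 -1.000e-03 -1.700e-01] w 29.8 F [-1.3 -0.6  3.6]
shift [-1.9 -0.1 -0.1] turn 0.2 dist 2 j6 1.67
```

View pics/s29.png

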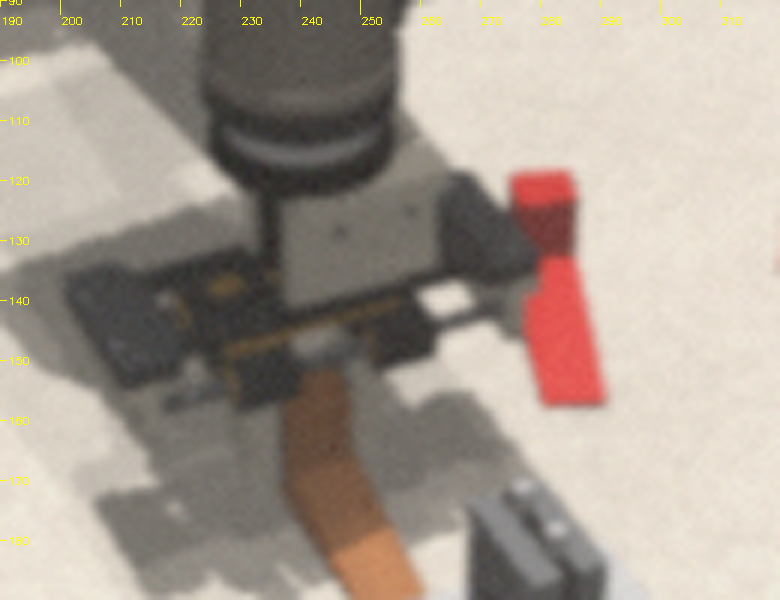

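The wedge is flat on the bench in front of the stage (about 4 N down). Pushing in along the stage axis.

>>> play_rows:
  moves: [255,6,0,0,0,255,12,0,0,0,255,19,0,0,0,255,26,0,0,0,255,33,0,0,0,255,40,0,0,0,255,45,0,0,0,255,48,0,0,0]

```text
time: 25.43
tool_pos: [508.1, 36.4, 34.3]
tcp_rot: [3.141, 0.003, -0.17]
contact_force: [-8.7, 0.3, 11.9]
grip_width: 29.7
```

```bash
cat > st.py <<'E'
from go import *
o=bot.get_obs(); p=o["tool_pos"]; d=p[:2]-[645.6,12.1]
print("t",o["time"],"xp",round(d[0]*.985-d[1]*.172,1),"yp",round(d[0]*.172+d[1]*.985,1),"z",round(p[2],1),"F",np.round(o["contact_force"],1),"w",o["grip_width"],np.round(o["tcp_rot"],3))
E
python3 - <<'E'
import st
from h import *
c=cap("scene"); crop(c,200,120,130,100,6,"s30.png")
c=cap("top"); crop(c,210,130,100,100,6,"t30.png")
E
```

```text
t 25.4333 xp -139.6 yp 0.3 z 34.3 F [-8.7  0.3 11.9] w 29.714634279481547 [ 3.141e+00  3.000e-03 -1.700e-01]
```

View pics/s30.png

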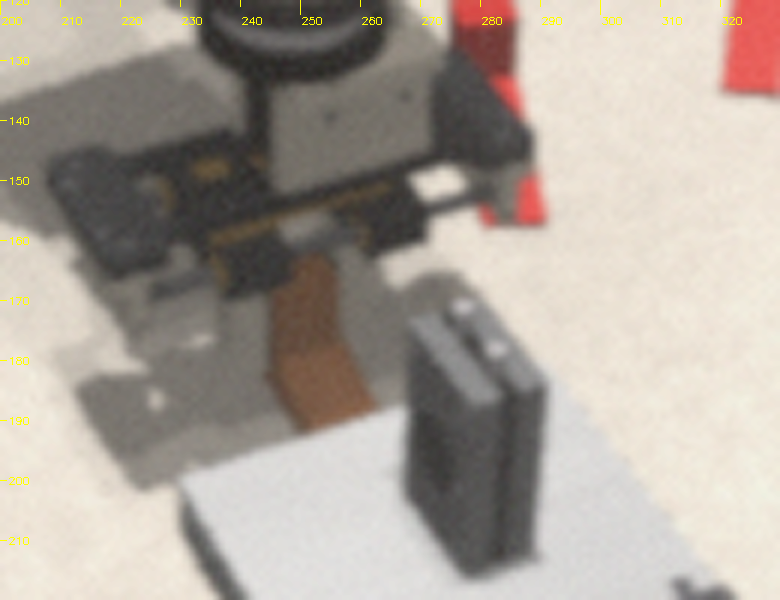

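View pics/t30.png

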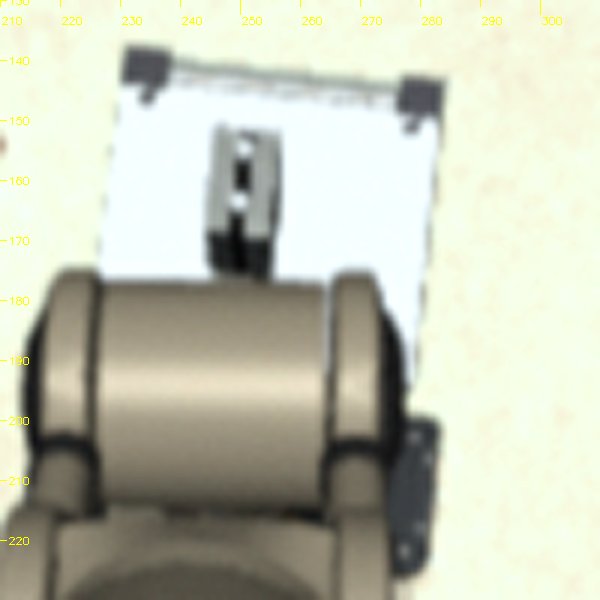

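>>> play_rows:
  moves: [255,3,0,-0.8,0,255,6,0,-0.8,0,255,8,0,-0.8,0,255,8,0,-0.8,0]

```text
time: 25.87
tool_pos: [517.5, 34.7, 34.7]
tcp_rot: [3.142, -0.001, -0.17]
contact_force: [-1.0, 0.1, -2.3]
grip_width: 29.6
```

Run:
```python
import st
from h import *
c=cap("scene"); crop(c,170,40,160,120,5,"s31.png")
```

```text
t 25.8667 xp -130.0 yp 0.2 z 34.7 F [-1.   0.1 -2.3] w 29.553175192842602 [ 3.142e+00 -1.000e-03 -1.700e-01]
```

View pics/s31.png

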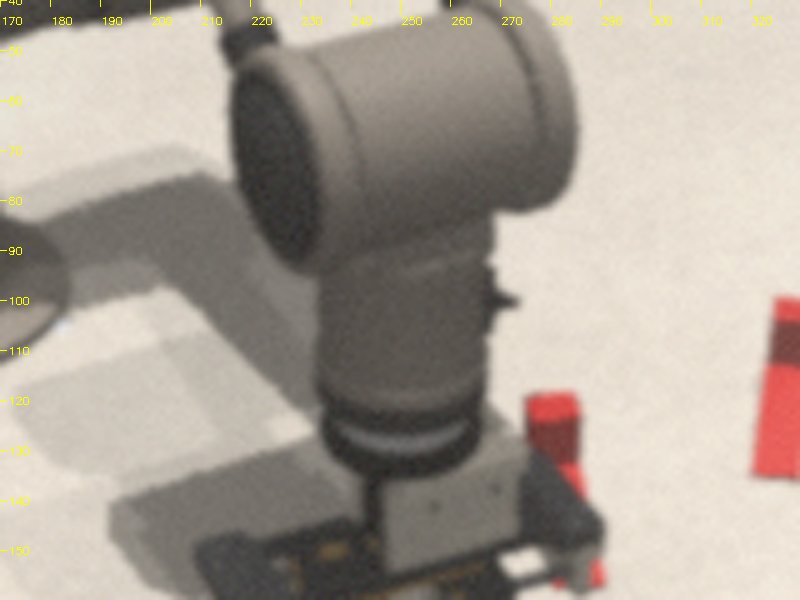

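>>> play_rows:
  moves: [255,2,0,0.4,0,255,4,0,0.4,0,255,4,0,0.4,0,255,4,0,0.4,0]

```text
time: 26.25
tool_pos: [520.9, 34.1, 34.3]
tcp_rot: [3.142, -0.0, -0.17]
contact_force: [-0.2, 0.7, -1.2]
grip_width: 30.0
```

```bash
python3 -c "import st"
```

```text
t 26.25 xp -126.6 yp 0.2 z 34.3 F [-0.2  0.7 -1.2] w 29.967426126689954 [ 3.142 -0.    -0.17 ]
```

>>> play_rows:
  moves: [255,2,0,0,0,255,4,0,0,0,255,4,0,0,0,255,4,0,0,0]

```text
time: 26.58
tool_pos: [522.1, 33.9, 34.3]
tcp_rot: [3.141, 0.006, -0.169]
contact_force: [-10.3, 1.1, 8.4]
grip_width: 29.7
```

```bash
python3 -c "import st"
```

```text
t 26.5833 xp -125.4 yp 0.2 z 34.3 F [-10.3   1.1   8.4] w 29.736570731705466 [ 3.141  0.006 -0.169]
```

>>> play_rows:
  moves: [255,1,0,0,0,255,2,0,0,0,255,3,0,0,0,255,3,0,0,0]

```text
time: 26.92
tool_pos: [524.9, 33.4, 34.3]
tcp_rot: [3.141, 0.006, -0.169]
contact_force: [-11.0, 0.6, 9.4]
grip_width: 29.8
```

Run:
```python
import st
from h import *
c=cap("scene"); crop(c,200,140,130,100,6,"s32.png")
```

```text
t 26.9167 xp -122.6 yp 0.3 z 34.3 F [-11.    0.6   9.4] w 29.842610794881303 [ 3.141  0.006 -0.169]
```

View pics/s32.png

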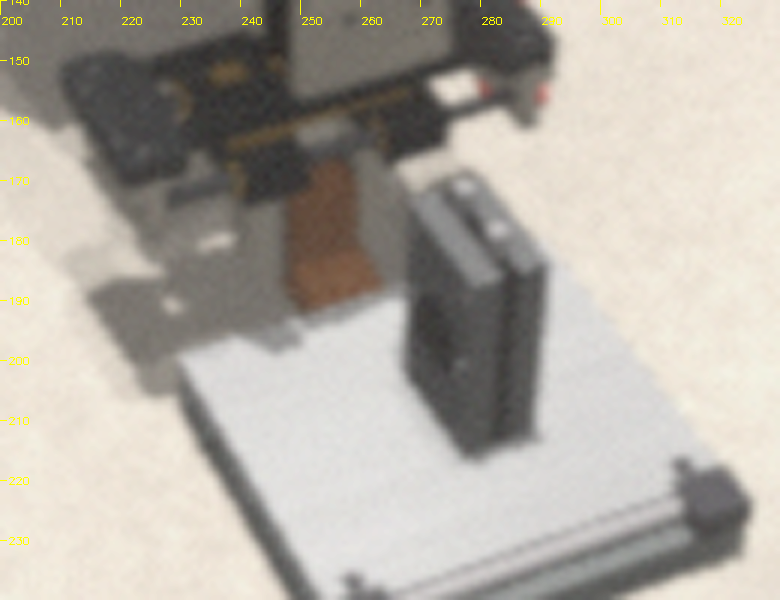

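>>> play_rows:
  moves: [255,1,0,0,0,255,2,0,0,0,255,3,0,0,0,255,4,0,0,0,255,5,0,0,0,255,5,0,0,0]

```text
time: 27.47
tool_pos: [529.9, 32.6, 34.3]
tcp_rot: [3.141, 0.006, -0.169]
contact_force: [-10.8, 2.4, 8.8]
grip_width: 30.2
```

Run:
```python
import st
from h import *
c=cap("scene"); crop(c,200,140,130,100,6,"s33.png")
```

```text
t 27.4667 xp -117.5 yp 0.3 z 34.3 F [-10.8   2.4   8.8] w 30.163063281567773 [ 3.141  0.006 -0.169]
```

View pics/s33.png

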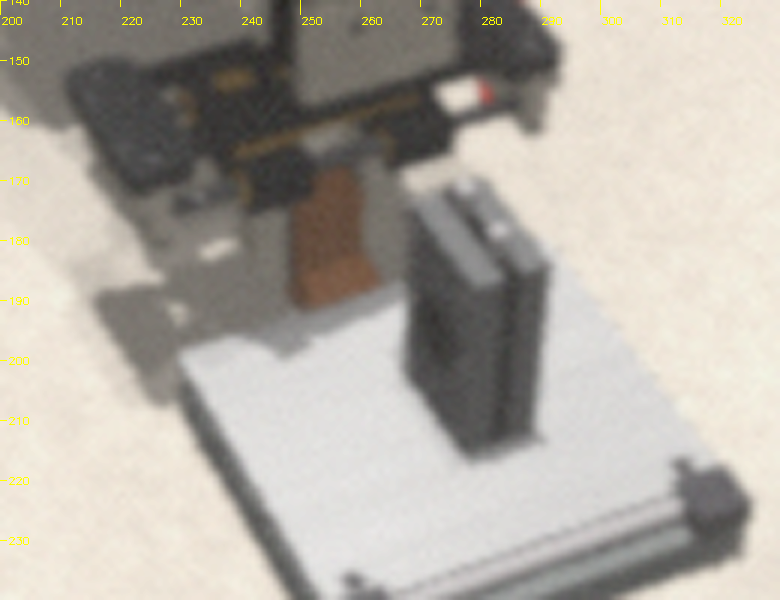

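>>> play_rows:
  moves: [255,1,0,0,0,255,2,0,0,0,255,3,0,0,0,255,4,0,0,0,255,5,0,0,0,255,5,0,0,0]

```text
time: 28.02
tool_pos: [534.9, 31.8, 34.3]
tcp_rot: [3.141, 0.006, -0.169]
contact_force: [-11.3, 2.3, 8.5]
grip_width: 30.1
```

Run:
```python
import st
from h import *
c=cap("scene"); crop(c,200,140,130,100,6,"s34.png")
# fine shift of front-left edge vs initial picture
a=cv2.imread("pics/scene0raw.png",0).astype(np.float32); b=cv2.cvtColor(c["color"],cv2.COLOR_RGB2GRAY).astype(np.float32)
from h import P
for nm,pt in (("FLcorner",(588,106,30)),("FRcorner",(559,-57,30)),("RRbracket",(700,-83,35)),("frontR",(565,-30,30)),("sideR",(590,-62,20))):
    u=P(c,pt); w=9; x,y=int(u[0]),int(u[1])
    A=a[y-w:y+w,x-w:x+w]; B=b[y-w:y+w,x-w:x+w]
    print(nm,(x,y),cv2.phaseCorrelate(A.copy(),B.copy(),cv2.createHanningWindow((2*w,2*w),cv2.CV_32F)), P(c,np.array(pt)+[0,0,4])-u)
```

```text
t 28.0167 xp -112.4 yp 0.3 z 34.3 F [-11.3   2.3   8.5] w 30.050700645162223 [ 3.141  0.006 -0.169]
FLcorner (288, 179) ((0.596073299161656, -0.0076560797316567175), 0.7123106467871019) [ 0.09967446 -1.17445869]
FRcorner (228, 198) ((-0.015188183831970292, 0.5733362208200496), 0.9536073472764757) [-0.05678143 -1.18356114]
RRbracket (253, 239) ((0.046164563449066165, -0.05795273839396664), 0.8732512556476357) [ 0.01111198 -1.1868269 ]
frontR (238, 195) ((-0.17078902686650999, -0.506315551740796), 0.7959473633471831) [-0.02790709 -1.18239818]
sideR (233, 209) ((0.2581228719170614, -0.08515708472567063), 0.8878124201739276) [-0.04274337 -1.16831541]
```

View pics/s34.png

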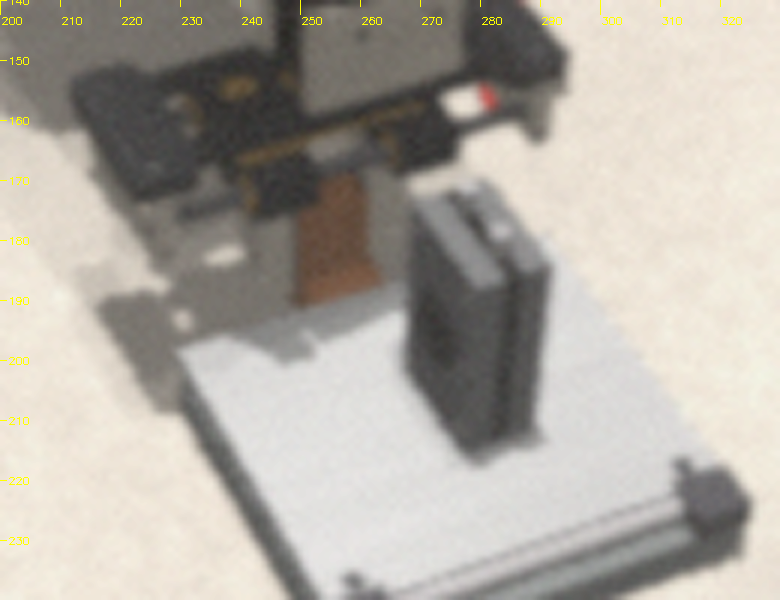

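Run:
```python
import st
from h import *
c=cap("scene"); b=cv2.cvtColor(c["color"],cv2.COLOR_RGB2GRAY); a=cv2.imread("pics/scene0raw.png",0)
ims=[]
for im in (a,b):
    k=cv2.resize(im[188:228,222:262],None,fx=10,fy=10,interpolation=cv2.INTER_CUBIC); k=np.clip(k*1.4,0,255).astype(np.uint8)
    for j in range(0,40,5): cv2.line(k,(0,j*10),(8,j*10),255,1); cv2.putText(k,str(188+j),(8,j*10+4),0,.35,0,1)
    ims.append(k)
cv2.imwrite("pics/cmp.png",np.hstack(ims))
```

```text
t 28.0667 xp -112.5 yp 0.3 z 34.3 F [-11.1   2.    8.7] w 29.606265922842002 [ 3.141  0.006 -0.169]
```

View pics/cmp.png

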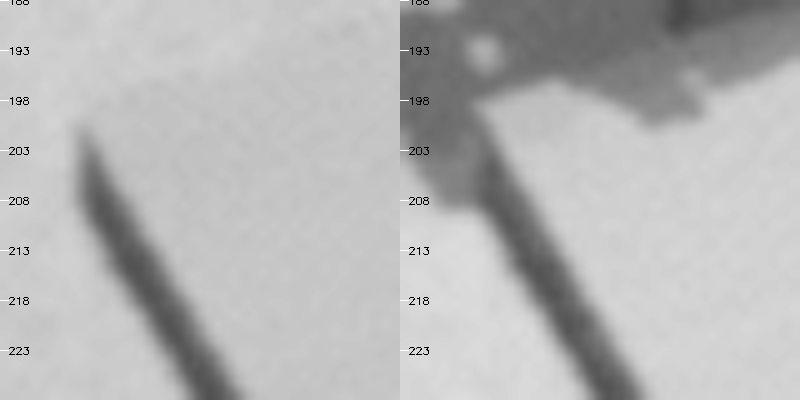

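>>> play_rows:
  moves: [255,0,0,0,0,255,0,0,0,0,255,0,0,0,0,255,0,0,0,0,255,0,0,0,0,255,0,0,0,0]

```text
time: 28.62
tool_pos: [534.9, 31.8, 34.3]
tcp_rot: [3.141, 0.006, -0.169]
contact_force: [-10.3, 2.5, 9.6]
grip_width: 30.4
```

Run:
```python
import st
from h import *
c=cap("scene"); cv2.imwrite("pics/fin_s.png",cv2.resize(c["color"][:,:,::-1],(800,600)))
c=cap("top"); crop(c,210,120,100,100,6,"fin_t.png")
print(np.round(bot.get_obs()["dq"],4))
```

```text
t 28.6167 xp -112.4 yp 0.4 z 34.3 F [-10.3   2.5   9.6] w 30.382053083813336 [ 3.141  0.006 -0.169]
[ 0.0018  0.     -0.0013 -0.0002 -0.0013  0.0011]
```

View pics/fin_s.png

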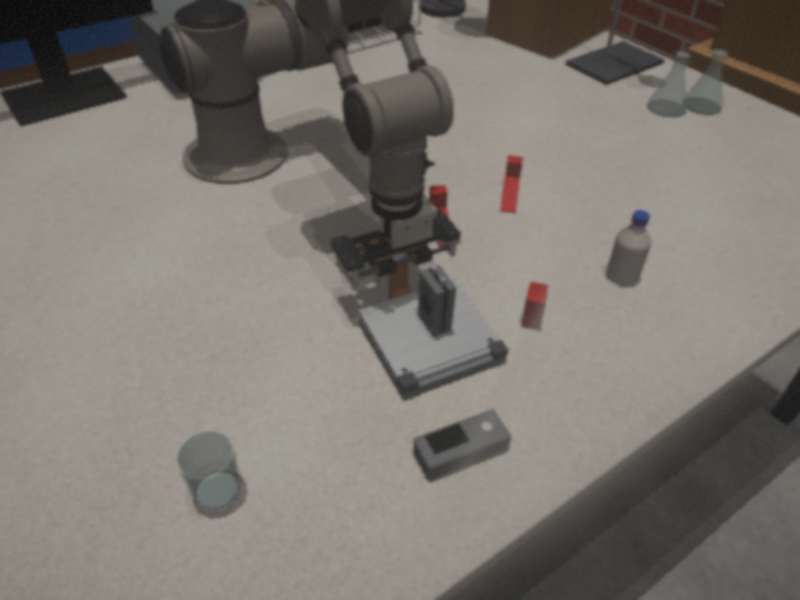

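View pics/fin_t.png

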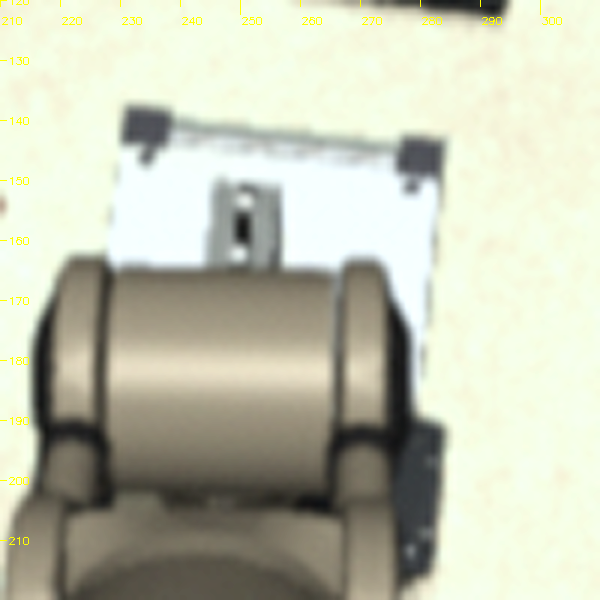

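The final views show the cell standing at scene (437,300), with the bottle (628,250) and beaker (210,470) where they were. The wedge is gripped under the raised front lip and everything is at rest. Handing in.

```bash
python3 -c "
from plant import bot
print(bot.close_job())"
```

```text
the job is handed in; nothing more can be done
None
```

I stood the cell upright in the middle of the platform, ports up. I then pushed the wooden wedge in flat from the front and handed the job in at about 28.7 s, still gripping the wedge. `close_job` reports no verdict, so what follows are only my own checks.

**How the cell was stood up:** I gripped it by its ports, swung it down with short jerks and straightened it by dragging its lower edge on the platform. My first try shook too hard and dropped the cell from about 15 cm; it landed flat and I gripped it again.

**Last checks:**
- **Cell:** it measured upright to about 1° and roughly 9 mm from the platform middle before the wedge went in. The final pictures still show it standing, but I did not measure it again after the lift.
- **Platform:** the wedge touched the lip about 2 mm earlier than I had calculated. I pushed about 13 mm past that point, which should lift the lip about 4 mm (0.03 rad). The front corner in the scene picture rose about 1.3 px, or 4.4 mm, which agrees; an automatic image comparison at five points was inconclusive.
- **Wedge:** it lay flat to within 0.006 rad (tool tilt), gripped at 30 mm opening, with a steady push of about 11 N and the arm at rest. The tool also read about 9 N upwards, which I took to be the wedge pressing on the bench.
- **Bottle and beaker:** both looked unmoved in the final picture.

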